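# Bring the bottom soap forward and restack the rest

## Task

In the two-lane wooden rack a pink soap lies under a cream soap and a green one. Set the green and then the cream soap aside, flat on the bare table next to each other or apart, then slide the pink one along its lane, without lifting it, until it is up against the lip at the front of the rack. Then put the cream soap back at the back of the same lane where the stack stood, and the green one squarely on top of it; set the soaps down rather than dropping them, and leave everything else standing where it is.

Things in the scene. Friction and masses are not known exactly. Their poses are not given: they have to be found in the camera images.
- rack: Flat wooden display rack fixed to the table, 220 mm long (x), 190 mm wide (y); origin under its centre, on the table. Floor 5 mm above the table. Two lanes along x, centre lines at y = +53 and -53 mm, each 62 mm wide between rails 12 mm high (from the table; middle rail 44, outer 11 mm wide). Back (+x) end open. The stack starts near x = +48 mm in either lane; two flasks stand in the other.
- rack_front (a point): Point on the rack's floor level, midway across, at the inner face of the lip that closes the front (-x) end of both lanes: x = -102 mm in the rack's frame. The lip is as high as the rails and 8 mm thick.
- table_mid (a point): Centre of the table top (z = 0), a square of 536 mm a side with corners rounded to about 50 mm; the point's x and y axes are parallel to its sides. A candle in a glass (70 mm in diameter, 78 mm high) is fixed near the corner nearest the robot, at (0.28, -0.075) m from the robot's base.
- pink_soap: Pink wrapped soap bar, 53 (x) x 78 (y) x 26 mm high (z), about 0.1 kg; origin at the centre of its underside. At the start it is the bottom bar of the stack and lies on the floor of the lane, its y along the lane.
- cream_soap: Cream-coloured soap bar with a purple paper band, same size, axes and origin as the pink one; in the middle of the stack at the start.
- green_soap: Pale green soap bar with a white paper band, same size, axes and origin as the pink one; on top of the stack at the start.
- flask_back: Cream square scent flask with gilt cap, 44 (x) x 62 (y) x 120 mm high, standing beside the stack in the other lane, its y along the lane; origin at the centre of its underside. Leave it alone.
- flask_front: A second flask like flask_back, standing nearer the front of the same lane. Leave it alone.
- cream_jar: Pink-labelled cream jar with a bamboo lid, 68 mm in diameter, 58 mm high, on the table; origin at the centre of its underside. Leave it alone.
- dropper: Amber dropper bottle, 36 mm in diameter, 100 mm high, on the table; origin at the centre of its underside. Leave it alone.
- carton: Black carton, 36 x 36 x 88 mm high, on the table; origin at the centre of its underside. Leave it alone.
- brush: Wooden nail brush, 36 (x) x 92 (y) x 33 mm high, lying near the left-hand near edge of the table; origin at the centre of its underside. Leave it alone.
- sachet: Flat purple-flowered sachet, 52 (x) x 98 (y) x 18 mm high, lying near the right-hand far edge of the table; origin at the centre of its underside. Leave it alone.
- menu_stand: White card on a wooden stand fixed to the far corner of the table, 82 (x) x 115 (y) x 212 mm high; origin at the centre of its underside.

How it is judged:
By the outcome, as a careful person would: the job done as asked, in the order asked, and still so for the second after the job is handed in, with the robot touching nothing.
It also fails if it takes over 72 s, if anything falls off the work surface, if the arm or the gripper's body presses on something with over 40 N, if the wrist force passes 120 N, or if a joint passes its speed limit or range.

## Robot

A 7-joint arm with a two-finger parallel gripper is mounted at the origin on a cart in front of the work surface, level with it; the furniture and walls round the work are solid. World frame = base frame: x ahead of the robot, y to its left, z up, the work surface at z = 0. Lengths are in mm, angles in rad, forces in N, time in s.
With the tool pointing down it reaches from about 425 to 950 mm from the base axis. Payload 16.7 kg.
Tool frame: the origin (TCP) lies midway between the tips of the shut fingers; the grasp point (between the pads) lies 19 mm behind it (ctrl.grip_depth is the distance from the TCP to the grasp point, in mm); z points along the fingers, y is the line along which they close (so a half turn about z gives the same grasp; the last joint's range is limited). The gripper opens to 94 mm and grips with 3 to 60 N. Pads are 16 mm wide; open, the fingers measure 119 mm over their backs; the gripper's body (75 mm by 177 mm) begins 78 mm behind the grasp point.
Start: joints at [1.03, 0.426, 0.074, 1.606, -0.034, 1.111, -0.067], TCP at [257.093, -624.081, 205.467] pointing down, gripper open.
Joint ranges: [-2.85, 2.85], [-0.5, 2.14], [-1.23, 1.37], [0.21, 2.46], [-1.02, 4.16], [0.16, 2.05], [-2.73, 2.73]. Speed limits (rad/s): [1.89, 1.89, 2.39, 2.39, 3.01, 3.01, 3.01].

## Interface

Orientations are given as a unit quaternion [x, y, z, w].
In Python, from station import ctrl gives the robot as it stands. The module is installed in compiled form; this text tells all that it offers.
- The arm moves only by the shell command python3 -m inch 'ROWS' [FORCE]. ROWS is JSON, a list of rows, each an object with "xyz": the shift along the tool's x, y, z normalised to -1 to 1, where 1 is 10 cm, a list of three; "angular": the turn, a rotation vector about the tool's x, y, z normalised to -1 to 1, where 1 is 45 degrees, a list of three; "gripper": the opening, from 0 (shut) to 1 (fully open). In form: [{"xyz": [x, y, z], "angular": [wx, wy, wz], "gripper": gripper}, ...]. A call has exactly 8 rows; each row is the pose to reach, as a shift and turn from the pose commanded when the call began, along the tool's axes at that moment; what a row does not reach only later rows make up. A row lasts 1/12 s, in which the tool goes at most 41.7 mm and 7.16 degrees, less where a joint would pass 70% of its speed; a pose out of reach is approached as far as the arm can. A call with a number of a shift or a turn outside -1 to 1 is refused whole. A call with a gripper value outside its range is refused whole. The fingers move at their own pace and stop on an object; FORCE is the grip in N (left out, the last holds). Time passes only in rows, so rows that repeat a pose let the fingers close, or fill a call up. It gives the time, the measured TCP pose, the force, the opening and the grip force at its end, in the units of the state.
- ctrl.state(): the state, without advancing time (a new reading comes with each control period).
- ctrl.read_camera(name): name is "side" or "top" or "wrist"; returns the picture (400x640x3 uint8, red, green, blue); there is no depth.
- ctrl.camera_info(name): a dict with "fovy" (degrees; the focal length in pixels is half the picture's height over the tangent of half this angle, whatever the lens; pixels are square), "cx", "cy" (the principal point, pixels), "view" (4x4, takes a point from world to camera coordinates). Camera axes: x right, y up, looking along -z (the intrinsics and any distortion apply to the point x, -y, -z); pixel columns grow to the right and rows downward; lengths in mm; the calibration is good to about 2 mm. A picture is of the moment at which its call begins: read the wrist's pose just before it. camera_info takes no time and is no camera call; for the wrist camera it gives the pose at the moment of the call.
- ctrl.sign_off(): hands the job in; it is judged then, once.
The state is a dict: "t": time; "joint_positions": joint angles; "joint_velocities": joint speeds; "tau": joint torques, N m; "position": TCP position; "orientation": TCP orientation; "wrist_force": force on the tool from outside, world axes, zero at the start; "torque": the same for the moment, N m; "gripper_width": opening from 0.0 (shut) to 1.0 (fully open); "grip_force": force on a finger pad.
Only numpy, scipy, OpenCV 4.12 (cv2) and the standard library are available. Lean on these libraries where they do the work, as an engineer would, in place of code of your own. Each camera call takes 0.05 s, during which the arm holds its last target. There are 200 camera calls.

## Working session

There is one attempt and no reset: what is moved stays moved. The work goes in short steps, Python scripts to look and compute and a shell command to move; the robot and the scene stay as the last step left them, time stands still between calls to the robot, and variables do not carry over. Pictures are saved under pics/ and viewed, at most 10 in all, crops included, and the job is handed in when it is done.

```bash
mkdir -p pics; python3 - <<'E'
from station import ctrl
import cv2,numpy as np
print(ctrl.state())
for n in ["side","top","wrist"]:
    im=ctrl.read_camera(n); cv2.imwrite(f"pics/{n}0.png",im[:,:,::-1])
    i=ctrl.camera_info(n); print(n,{k:(np.round(v,4).tolist() if k=="view" else v) for k,v in i.items()})
E
```

```text
{'t': 0.0, 'joint_positions': array([ 1.03051786,  0.42673917,  0.07386206,  1.60663721, -0.03409729,
        1.11081393, -0.06707875]), 'joint_velocities': array([-0.00240367, -0.00148025,  0.00114128,  0.00262172, -0.00051411,
        0.00040126, -0.00070568]), 'tau': array([-4.38823545e-04, -9.35821438e+01,  3.66644673e+00, -4.54194689e+01,
       -4.88496129e-02,  2.02732621e-02,  1.41174755e-04]), 'position': array([ 256.89768809, -623.70071382,  204.75785638]), 'orientation': array([ 9.80973926e-01,  1.94138375e-01, -1.81775201e-04, -6.43780591e-04]), 'wrist_force': array([-0.90844956,  0.44306383, -0.57062058]), 'torque': array([-0.02552527,  0.00367371,  0.00331349]), 'grip_force': 0.0, 'gripper_width': 1.000295957449821}
side {'fovy': 54.91290289874322, 'cx': 326.6679343011569, 'cy': 192.4791628950531, 'view': [[0.9646, -0.2626, 0.0252, -586.8551], [0.0787, 0.3775, 0.9226, -90.0646], [-0.2518, -0.888, 0.3848, -819.176], [0.0, 0.0, 0.0, 1.0]]}
top {'fovy': 57.506159872389155, 'cx': 322.41719630176755, 'cy': 197.2183002383898, 'view': [[-0.0214, -0.9997, 0.0105, -66.1523], [0.9916, -0.0199, 0.1278, -600.7372], [-0.1276, 0.0132, 0.9917, -888.6141], [0.0, 0.0, 0.0, 1.0]]}
wrist {'fovy': 68.14619120459137, 'cx': 318.0330272077792, 'cy': 198.35143323604112, 'view': [[0.3799, -0.925, -0.0018, -674.1553], [0.8886, 0.3655, -0.2771, 29.1588], [0.257, 0.1037, 0.9608, -391.8783], [0.0, 0.0, 0.0, 1.0]]}
```

View pics/top0.png

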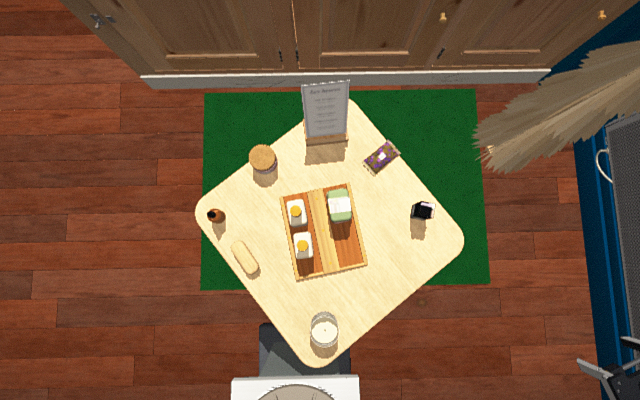

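View pics/side0.png

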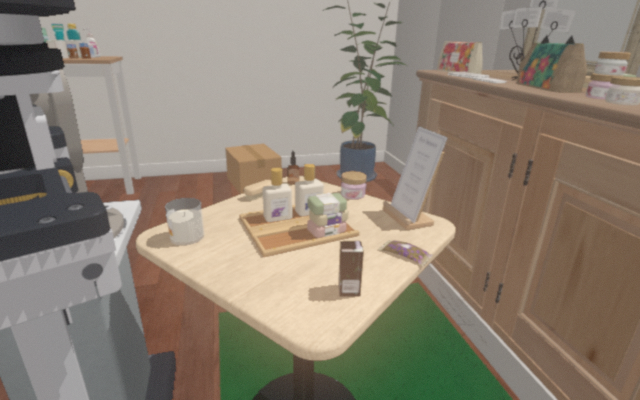

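The top view shows the rack at about (323,231), green soap at (340,205), flasks at (297,212) and (303,245), and free table to the right and below the rack. The side view shows the stack at (328,215) in the right-hand lane. I'll enlarge both.

```bash
cat > h.py <<'E'
import numpy as np, cv2
from station import ctrl
from scipy.spatial.transform import Rotation as R
def cam(n):
    i=ctrl.camera_info(n); f=200/np.tan(np.radians(i["fovy"])/2)
    return f,i["cx"],i["cy"],np.array(i["view"])
def ray(c,u,v):
    f,cx,cy,V=c; d=V[:3,:3].T@np.array([(u-cx)/f,-(v-cy)/f,-1]); o=-V[:3,:3].T@V[:3,3]
    return o,d/np.linalg.norm(d)
def atz(c,u,v,z):
    o,d=ray(c,u,v); return o+d*(z-o[2])/d[2]
def tri(obs):
    A=0;b=0
    for c,u,v in obs:
        o,d=ray(c,u,v); P=np.eye(3)-np.outer(d,d); A=A+P; b=b+P@o
    x=np.linalg.solve(A,b); return x
def proj(c,p):
    f,cx,cy,V=c; q=V[:3,:3]@np.array(p)+V[:3,3]; return np.array([cx+f*q[0]/-q[2],cy-f*q[1]/-q[2]])
def crop(im,x0,y0,w,h,s):
    return cv2.resize(im[y0:y0+h,x0:x0+w,::-1],None,fx=s,fy=s,interpolation=cv2.INTER_CUBIC)
E
python3 - <<'E'
from h import *
a=cv2.imread("pics/top0.png")[:,:,::-1]; b=cv2.imread("pics/side0.png")[:,:,::-1]
cv2.imwrite("pics/c0.png",np.hstack([crop(a,275,178,96,106,4),crop(b,235,160,100+0,106,4)]))
c=cam("top")
for n,p,z in [("rack",(323,231),5),("green",(340,198),83),("jar",(263,155),58),("dropper",(214,213),80),("carton",(422,208),88),("brush",(245,258),33),("sachet",(381,156),18),("candle",(324,327),78),("menu",(326,145),0),("right corner",(460,240),0),("left",(198,213),0),("near",(317,365),0),("flaskb",(296,210),120),("flaskf",(303,245),120)]: print(n,atz(c,*p,z).round(0))
E
```

```text
rack [515. -79.   5.]
green [ 591. -121.   83.]
jar [707.  69.  58.]
dropper [561. 184.  80.]
carton [ 562. -317.   88.]
brush [451. 118.  33.]
sachet [ 709. -236.   18.]
candle [289. -75.  78.]
menu [746. -92.   0.]
right corner [ 484. -438.    0.]
left [569. 249.   0.]
near [181. -56.   0.]
flaskb [560. -16. 120.]
flaskf [480. -31. 120.]
```

View pics/c0.png

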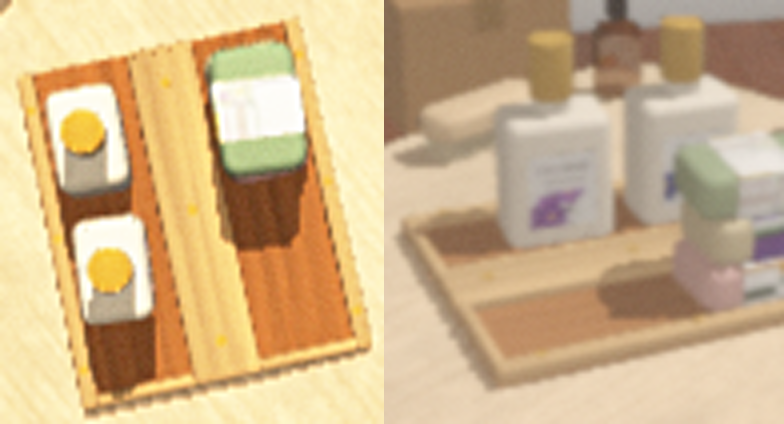

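```bash
cat >> h.py <<'E'
def yawR(yd): # tool down, tool y axis at world heading yd (deg)
    y=np.array([np.cos(np.radians(yd)),np.sin(np.radians(yd)),0]); z=np.array([0,0,-1.]); return R.from_matrix(np.c_[np.cross(y,z),y,z])
def plan(*goals,start=None):
    """goals: (x,y,z,yaw,ncalls); prints row values per call"""
    s=ctrl.state(); p=s["position"]; r=R.from_quat(s["orientation"])
    if start: p,r=np.array(start[:3],float),yawR(start[3])
    for g in goals:
        q=np.array(g[:3],float); rq=yawR(g[3]); d=(r.inv()*rq).as_rotvec(); n=g[4]
        for k in range(n):
            a=r*R.from_rotvec(d*k/n)
            print(g[:3],k,"xyz",(a.inv().apply((q-p)/n)/100).round(3).tolist(),"ang",(np.degrees(d/n)/45).round(3).tolist())
        p,r=q,rq
E
python3 - <<'E'
from h import *
s=ctrl.state(); r=R.from_quat(s["orientation"]); c=cam("wrist"); V=c[3]
o=-V[:3,:3].T@V[:3,3]; print("cam in tool",r.inv().apply(o-s["position"]).round(1),"look in tool",r.inv().apply(-V[2,:3]).round(3))
t=cam("top"); B=lambda x,y:(275+x/4,178+y/4)
k={n:atz(t,*B(*p),12)[:2] for n,p in dict(bl=(25,75),br=(295,18),fr=(370,350),fl=(88,408)).items()}
for n,v in k.items(): print(n,v.round(1))
ctr=sum(k.values())/4; d=k["br"]-k["fr"]+k["bl"]-k["fl"]; print("ctr",ctr,"yaw",np.degrees(np.arctan2(d[1],d[0])),"len",np.linalg.norm(d)/2,"wid",np.linalg.norm(k["bl"]+k["fl"]-k["br"]-k["fr"])/2)
plan((257,-624,300,-67.6,1),(430,-180,420,13,5)); plan((257,-624,300,-67.6,1),(430,-180,420,-167,6))
E
```

```text
cam in tool [ 7.980e+01  1.000e-01 -1.785e+02] look in tool [-0.277 -0.001  0.961]
bl [606.1  28.7]
br [ 640.4 -149.1]
fr [ 424.1 -190.6]
fl [391.8  -9.8]
ctr [515.61090264 -80.19738986] yaw 10.519716547316433 len 218.9472605774409 wid 182.40677832451377
(257, -624, 300) 0 xyz [-0.001, 0.001, -0.951] ang [-0.001, 0.0, -0.0]
(430, -180, 420) 0 xyz [0.658, -0.689, -0.24] ang [0.0, 0.0, -0.358]
(430, -180, 420) 1 xyz [0.824, -0.479, -0.24] ang [0.0, 0.0, -0.358]
(430, -180, 420) 2 xyz [0.924, -0.232, -0.24] ang [0.0, 0.0, -0.358]
(430, -180, 420) 3 xyz [0.952, 0.034, -0.24] ang [0.0, 0.0, -0.358]
(430, -180, 420) 4 xyz [0.906, 0.297, -0.24] ang [0.0, 0.0, -0.358]
(257, -624, 300) 0 xyz [-0.001, 0.001, -0.951] ang [-0.001, 0.0, -0.0]
(430, -180, 420) 0 xyz [0.549, -0.574, -0.2] ang [0.0, 0.0, 0.368]
(430, -180, 420) 1 xyz [0.362, -0.707, -0.2] ang [0.0, 0.0, 0.368]
(430, -180, 420) 2 xyz [0.145, -0.781, -0.2] ang [0.0, 0.0, 0.368]
(430, -180, 420) 3 xyz [-0.083, -0.79, -0.2] ang [0.0, 0.0, 0.368]
(430, -180, 420) 4 xyz [-0.305, -0.733, -0.2] ang [0.0, 0.0, 0.368]
(430, -180, 420) 5 xyz [-0.501, -0.616, -0.2] ang [0.0, 0.0, 0.368]
```

Rack centre is about (516,-80) with yaw about 10.5°, and the size agrees (219 x 182 measured). I'm moving above it for close views.

```bash
python3 - <<'E'
from h import *
plan((490,-90,300,10.5,6))
E
```

```text
(490, -90, 300) 0 xyz [0.698, -0.675, -0.158] ang [-0.0, -0.0, -0.289]
(490, -90, 300) 1 xyz [0.832, -0.5, -0.158] ang [-0.0, -0.0, -0.289]
(490, -90, 300) 2 xyz [0.923, -0.3, -0.158] ang [-0.0, -0.0, -0.289]
(490, -90, 300) 3 xyz [0.967, -0.084, -0.158] ang [-0.0, -0.0, -0.289]
(490, -90, 300) 4 xyz [0.961, 0.136, -0.158] ang [-0.0, -0.0, -0.289]
(490, -90, 300) 5 xyz [0.906, 0.349, -0.158] ang [-0.0, -0.0, -0.289]
```

```bash
python3 -m inch '[{"xyz":[0.2,-0.2,-0.05],"angular":[0,0,-0.08],"gripper":1},{"xyz":[0.45,-0.45,-0.1],"angular":[0,0,-0.2],"gripper":1},{"xyz":[0.7,-0.67,-0.16],"angular":[0,0,-0.29],"gripper":1},{"xyz":[0.7,-0.67,-0.16],"angular":[0,0,-0.29],"gripper":1},{"xyz":[0.7,-0.67,-0.16],"angular":[0,0,-0.29],"gripper":1},{"xyz":[0.7,-0.67,-0.16],"angular":[0,0,-0.29],"gripper":1},{"xyz":[0.7,-0.67,-0.16],"angular":[0,0,-0.29],"gripper":1},{"xyz":[0.7,-0.67,-0.16],"angular":[0,0,-0.29],"gripper":1}]'
python3 -m inch '[{"xyz":[0.3,-0.2,-0.05],"angular":[0,0,-0.1],"gripper":1},{"xyz":[0.6,-0.35,-0.1],"angular":[0,0,-0.2],"gripper":1},{"xyz":[0.83,-0.5,-0.16],"angular":[0,0,-0.29],"gripper":1},{"xyz":[0.83,-0.5,-0.16],"angular":[0,0,-0.29],"gripper":1},{"xyz":[0.83,-0.5,-0.16],"angular":[0,0,-0.29],"gripper":1},{"xyz":[0.83,-0.5,-0.16],"angular":[0,0,-0.29],"gripper":1},{"xyz":[0.83,-0.5,-0.16],"angular":[0,0,-0.29],"gripper":1},{"xyz":[0.83,-0.5,-0.16],"angular":[0,0,-0.29],"gripper":1}]'
python3 -m inch '[{"xyz":[0.3,-0.1,-0.05],"angular":[0,0,-0.1],"gripper":1},{"xyz":[0.6,-0.2,-0.1],"angular":[0,0,-0.2],"gripper":1},{"xyz":[0.92,-0.3,-0.16],"angular":[0,0,-0.29],"gripper":1},{"xyz":[0.92,-0.3,-0.16],"angular":[0,0,-0.29],"gripper":1},{"xyz":[0.92,-0.3,-0.16],"angular":[0,0,-0.29],"gripper":1},{"xyz":[0.92,-0.3,-0.16],"angular":[0,0,-0.29],"gripper":1},{"xyz":[0.92,-0.3,-0.16],"angular":[0,0,-0.29],"gripper":1},{"xyz":[0.92,-0.3,-0.16],"angular":[0,0,-0.29],"gripper":1}]'
python3 -c "
from h import *
plan((490,-90,300,10.5,3))"
```

```text
t: 0.82
position: [295.5, -536.2, 221.0]
orientation: [0.953, 0.303, -0.0, -0.0]
wrist_force: [-0.2, 1.1, -0.1]
gripper_width: 0.999
grip_force: 0.0
t: 1.48
position: [334.1, -447.5, 237.0]
orientation: [0.912, 0.41, -0.0, -0.0]
wrist_force: [-0.6, -0.1, -0.6]
gripper_width: 0.998
grip_force: 0.0
t: 2.15
position: [372.7, -358.9, 253.1]
orientation: [0.86, 0.511, -0.0, -0.0]
wrist_force: [-0.7, 1.0, 0.1]
gripper_width: 1.004
grip_force: 0.0
(490, -90, 300) 0 xyz [0.974, -0.086, -0.156] ang [-0.0, -0.0, -0.29]
(490, -90, 300) 1 xyz [0.968, 0.136, -0.156] ang [-0.0, -0.0, -0.29]
(490, -90, 300) 2 xyz [0.913, 0.351, -0.156] ang [-0.0, -0.0, -0.29]
```

```bash
python3 -m inch '[{"xyz":[0.3,-0.03,-0.05],"angular":[0,0,-0.1],"gripper":1},{"xyz":[0.6,-0.06,-0.1],"angular":[0,0,-0.2],"gripper":1},{"xyz":[0.97,-0.09,-0.16],"angular":[0,0,-0.29],"gripper":1},{"xyz":[0.97,-0.09,-0.16],"angular":[0,0,-0.29],"gripper":1},{"xyz":[0.97,-0.09,-0.16],"angular":[0,0,-0.29],"gripper":1},{"xyz":[0.97,-0.09,-0.16],"angular":[0,0,-0.29],"gripper":1},{"xyz":[0.97,-0.09,-0.16],"angular":[0,0,-0.29],"gripper":1},{"xyz":[0.97,-0.09,-0.16],"angular":[0,0,-0.29],"gripper":1}]'
python3 -m inch '[{"xyz":[0.3,0.05,-0.05],"angular":[0,0,-0.1],"gripper":1},{"xyz":[0.6,0.1,-0.1],"angular":[0,0,-0.2],"gripper":1},{"xyz":[0.97,0.14,-0.16],"angular":[0,0,-0.29],"gripper":1},{"xyz":[0.97,0.14,-0.16],"angular":[0,0,-0.29],"gripper":1},{"xyz":[0.97,0.14,-0.16],"angular":[0,0,-0.29],"gripper":1},{"xyz":[0.97,0.14,-0.16],"angular":[0,0,-0.29],"gripper":1},{"xyz":[0.97,0.14,-0.16],"angular":[0,0,-0.29],"gripper":1},{"xyz":[0.97,0.14,-0.16],"angular":[0,0,-0.29],"gripper":1}]'
cat >> h.py <<'E'
import pickle
def snap(n,c="wrist"):
    k=cam(c); im=ctrl.read_camera(c); cv2.imwrite(f"pics/{n}.png",im[:,:,::-1]); pickle.dump(k,open(f"pics/{n}.pkl","wb")); return im
def load(n): return pickle.load(open(f"pics/{n}.pkl","rb"))
E
python3 -c "
from h import *
snap('w1')"
python3 -m inch '[{"xyz":[0.3,0.1,-0.05],"angular":[0,0,-0.1],"gripper":1},{"xyz":[0.6,0.2,-0.1],"angular":[0,0,-0.2],"gripper":1},{"xyz":[0.91,0.35,-0.16],"angular":[0,0,-0.29],"gripper":1},{"xyz":[0.91,0.35,-0.16],"angular":[0,0,-0.29],"gripper":1},{"xyz":[0.91,0.35,-0.16],"angular":[0,0,-0.29],"gripper":1},{"xyz":[0.91,0.35,-0.16],"angular":[0,0,-0.29],"gripper":1},{"xyz":[0.91,0.35,-0.16],"angular":[0,0,-0.29],"gripper":1},{"xyz":[0.91,0.35,-0.16],"angular":[0,0,-0.29],"gripper":1}]'
python3 -c "
from h import *
b=snap('w2')"
```

```text
t: 2.82
position: [411.2, -269.3, 269.2]
orientation: [0.796, 0.605, -0.0, -0.0]
wrist_force: [0.5, 0.4, -0.2]
gripper_width: 1.003
grip_force: 0.0
t: 3.48
position: [450.5, -179.6, 285.2]
orientation: [0.722, 0.691, -0.0, -0.0]
wrist_force: [-0.2, -0.2, -0.1]
gripper_width: 1.003
grip_force: 0.0
t: 4.2
position: [489.3, -90.1, 301.3]
orientation: [0.639, 0.769, -0.0, -0.0]
wrist_force: [-0.7, -0.5, -0.2]
gripper_width: 0.998
grip_force: 0.0
```

View pics/w1.png

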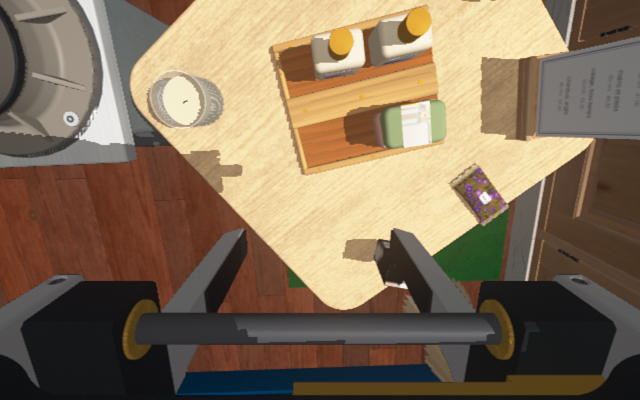

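View pics/w2.png

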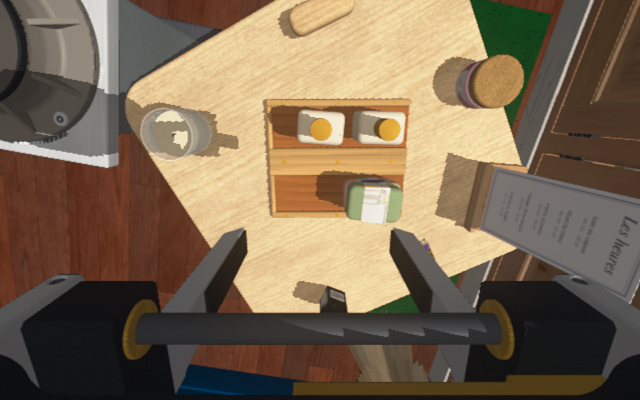

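w1 shows the rack with its corners near (275,45) and (447,143), and the green soap top at (385–446, 99–148). w2 shows the rack at (267–410, 100–218), and the green top at (347–402, 183–223) with its band centre at (375,204). Next I segment the green soap and triangulate.

```bash
cat > seg.py <<'E'
from h import *
def green(n,roi):
    im=cv2.imread(f"pics/{n}.png"); hsv=cv2.cvtColor(im,cv2.COLOR_BGR2HSV); m=cv2.inRange(hsv,(32,35,90),(75,255,255)); k=np.zeros_like(m); x0,y0,x1,y1=roi; k[y0:y1,x0:x1]=m[y0:y1,x0:x1]
    p=cv2.findNonZero(k); r=cv2.minAreaRect(p); return len(p),r,cv2.boxPoints(r)
E
python3 - <<'E'
from seg import *
o={}
for n,roi in (("w1",(370,90,460,160)),("w2",(335,170,412,230))):
    k,r,b=green(n,roi); c=load(n); o[n]=(c,*r[0]); print(n,k,[np.round(q,1) for q in r[:2]],round(r[2],1)); print(b.round(1).tolist())
    P=np.array([atz(c,*q,83) for q in b]); print(P[:,:2].round(1).tolist(),P.mean(0).round(1), [round(float(np.linalg.norm(P[i]-P[i-1])),1) for i in range(2)])
print("tri centre",tri(list(o.values())).round(1))
c1,c2=load("w1"),load("w2")
for nm,a,b in [("band",(417.5,123),(375.5,206)),("fl corner",(306,173),(271,218)),("br corner",(447,143),(403,218)),("fb corner",(275,45),(267,100))]: print(nm,tri([(c1,*a),(c2,*b)]).round(1))
for nm,b in dict(bl=(410,100),br=(403,218),fr=(271,218),fl=(267,100)).items(): print(nm,atz(c2,*b,12).round(1))
E
```

```text
w1 1228 [array([415.2, 123.6]), array([40.2, 62.6])] 81.4
[[381.20001220703125, 108.4000015258789], [443.1000061035156, 99.0], [449.1000061035156, 138.8000030517578], [387.20001220703125, 148.1999969482422]]
[[530.8, -96.9], [606.1, -89.3], [617.2, -137.7], [539.2, -146.0]] [ 573.3 -117.5   83. ] [49.7, 75.7]
w2 907 [array([374.4, 202.8]), array([54. , 34.6])] 4.1
[[346.29998779296875, 218.10000610351562], [348.70001220703125, 183.60000610351562], [402.6000061035156, 187.5], [400.1000061035156, 221.89999389648438]]
[[539.0, -144.6], [531.9, -94.8], [606.1, -86.5], [615.9, -136.3]] [ 573.2 -115.6   83. ] [77.3, 50.3]
tri centre [ 575.3 -117.2   75.6]
band [ 572.2 -115.9   96.1]
fl corner [ 430.2 -182.1   37. ]
br corner [ 643.8 -150.5   14. ]
fb corner [396.6  -6.5  16.9]
bl [605.6  33.   12. ]
br [ 644.2 -151.    12. ]
fr [ 426.5 -191.4   12. ]
fl [394.4  -6.1  12. ]
```

```bash
python3 -c "
from h import *
plan((573.5,-118.5,220,6,1),(573.5,-118.5,150,6,1))"
```

```text
(573.5, -118.5, 220) 0 xyz [-0.435, 0.774, 0.813] ang [-0.0, 0.0, 0.102]
(573.5, -118.5, 150) 0 xyz [0.0, 0.0, 0.7] ang [0.0, 0.0, 0.0]
```

```bash
python3 -m inch '[{"xyz":[-0.15,0.25,0.27],"angular":[0,0,0.03],"gripper":1},{"xyz":[-0.3,0.5,0.54],"angular":[0,0,0.06],"gripper":1},{"xyz":[-0.435,0.774,0.81],"angular":[0,0,0.1],"gripper":1},{"xyz":[-0.435,0.774,0.81],"angular":[0,0,0.1],"gripper":1},{"xyz":[-0.435,0.774,0.81],"angular":[0,0,0.1],"gripper":1},{"xyz":[-0.435,0.774,0.81],"angular":[0,0,0.1],"gripper":1},{"xyz":[-0.435,0.774,0.81],"angular":[0,0,0.1],"gripper":1},{"xyz":[-0.435,0.774,0.81],"angular":[0,0,0.1],"gripper":1}]'
python3 - <<'E'
from seg import *
im=snap("w3"); c=load("w3"); P=[proj(c,(573+a,-118+b,83)) for a in(-55,55) for b in(-45,45)]; P=np.array(P); print(P.round(0).tolist())
x0,y0=np.maximum(P.min(0),0).astype(int); x1,y1=P.max(0).astype(int); k,r,b=green("w3",(x0,y0,x1,min(y1,400))); print(k,r)
Q=np.array([atz(c,*q,83) for q in b]); print(Q[:,:2].round(1).tolist(),Q.mean(0).round(1))
cv2.imwrite("pics/c3.png",crop(im,max(x0-20,0),max(y0-60,0),x1-x0+60,min(y1,400)-y0+80,3))
E
```

```text
t: 4.92
position: [573.8, -117.5, 222.1]
orientation: [0.668, 0.744, 0.0, 0.001]
wrist_force: [-0.1, 0.7, 0.8]
gripper_width: 0.999
grip_force: 0.0
[[266.0, 222.0], [271.0, 143.0], [361.0, 232.0], [374.0, 154.0]]
1483 ((319.5, 187.0), (44.0, 67.0), 90.0)
[[535.7, -94.8], [607.8, -87.0], [614.7, -136.7], [539.5, -144.7]] [ 574.4 -115.8   83. ]
```

View pics/c3.png

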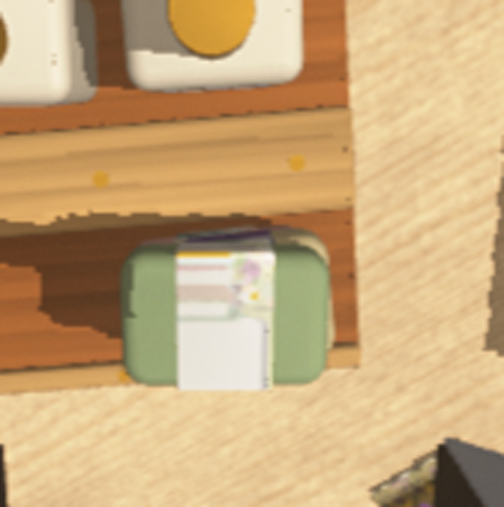

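The crop shows the green soap squared with the gripper axes (crop (123–330, 243–385)). A little of the cream shows at its top right, and the rails are clear. The tool is already within 1 mm, so I'll descend and grip.

```bash
python3 -m inch '[{"xyz":[0,0.005,0.2],"angular":[0,0,0],"gripper":1},{"xyz":[0,0.005,0.4],"angular":[0,0,0],"gripper":1},{"xyz":[0,0.005,0.6],"angular":[0,0,0],"gripper":1},{"xyz":[0,0.005,0.8],"angular":[0,0,0],"gripper":1},{"xyz":[0,0.005,0.95],"angular":[0,0,0],"gripper":1},{"xyz":[0,0.005,1],"angular":[0,0,0],"gripper":1},{"xyz":[0,0.005,1],"angular":[0,0,0],"gripper":1},{"xyz":[0,0.005,1],"angular":[0,0,0],"gripper":1}]' 15
python3 -m inch '[{"xyz":[0,0,0.15],"angular":[0,0,0],"gripper":1},{"xyz":[0,0,0.3],"angular":[0,0,0],"gripper":1},{"xyz":[0,0,0.45],"angular":[0,0,0],"gripper":1},{"xyz":[0,0,0.55],"angular":[0,0,0],"gripper":1},{"xyz":[0,0,0.6],"angular":[0,0,0],"gripper":1},{"xyz":[0,0,0.6],"angular":[0,0,0],"gripper":1},{"xyz":[0,0,0.6],"angular":[0,0,0],"gripper":0.9},{"xyz":[0,0,0.6],"angular":[0,0,0],"gripper":0.85}]'
python3 -m inch '[{"xyz":[0,0,0],"angular":[0,0,0],"gripper":0.8},{"xyz":[0,0,0],"angular":[0,0,0],"gripper":0.75},{"xyz":[0,0,0],"angular":[0,0,0],"gripper":0.7},{"xyz":[0,0,0],"angular":[0,0,0],"gripper":0.7},{"xyz":[0,0,0],"angular":[0,0,0],"gripper":0.6},{"xyz":[0,0,0],"angular":[0,0,0],"gripper":0.6},{"xyz":[0,0,0],"angular":[0,0,0],"gripper":0.6},{"xyz":[0,0,0],"angular":[0,0,0],"gripper":0.6}]'
python3 -c "
from h import *
plan((574,-117,160,6,1))
p=R.from_euler('z',10.5,degrees=True)
for n,v in dict(A=(10,-150,0),B=(-115,-150,0),lane=(48,-53,0)).items(): print(n,p.apply(v)[:2]+[517,-79.5])"
```

```text
t: 5.63
position: [574.7, -117.4, 121.6]
orientation: [0.668, 0.744, 0.0, 0.0]
wrist_force: [0.3, -0.5, 1.0]
gripper_width: 1.0
grip_force: 0.0
t: 6.3
position: [575.0, -117.4, 61.5]
orientation: [0.668, 0.744, 0.0, 0.001]
wrist_force: [0.6, 0.1, -0.5]
gripper_width: 0.894
grip_force: 0.0
t: 6.97
position: [575.0, -117.4, 61.4]
orientation: [0.668, 0.744, 0.0, 0.001]
wrist_force: [-1.5, 0.6, 7.6]
gripper_width: 0.827
grip_force: 15.0
(574, -117, 160) 0 xyz [0.005, -0.008, -0.986] ang [0.002, 0.001, 0.004]
A [ 554.1678779  -225.16588088]
B [ 431.26101445 -247.94532157]
lane [ 573.85471841 -122.86520488]
```

```bash
python3 -m inch '[{"xyz":[0,0,-0.05],"angular":[0,0,0],"gripper":0.6},{"xyz":[0,0,-0.12],"angular":[0,0,0],"gripper":0.6},{"xyz":[0,0,-0.25],"angular":[0,0,0],"gripper":0.6},{"xyz":[0,0,-0.4],"angular":[0,0,0],"gripper":0.6},{"xyz":[0,0,-0.55],"angular":[0,0,0],"gripper":0.6},{"xyz":[0,0,-0.7],"angular":[0,0,0],"gripper":0.6},{"xyz":[0,0,-0.8],"angular":[0,0,0],"gripper":0.6},{"xyz":[0,0,-0.8],"angular":[0,0,0],"gripper":0.6}]'
python3 - <<'E'
from h import *
snap("w4"); plan((554,-225,110,10.5,2),(554,-225,30,10.5,1))
E
```

```text
t: 7.63
position: [575.6, -117.5, 143.4]
orientation: [0.668, 0.744, 0.001, 0.002]
wrist_force: [0.1, 0.1, -0.0]
gripper_width: 0.83
grip_force: 15.0
(554, -225, 110) 0 xyz [-0.523, -0.163, 0.159] ang [0.001, 0.001, -0.048]
(554, -225, 110) 1 xyz [-0.517, -0.182, 0.159] ang [0.001, 0.001, -0.048]
(554, -225, 30) 0 xyz [0.0, 0.0, 0.8] ang [0.0, 0.0, 0.0]
```

```bash
python3 -m inch '[{"xyz":[-0.13,-0.04,0],"angular":[0,0,-0.01],"gripper":0.6},{"xyz":[-0.3,-0.1,0],"angular":[0,0,-0.03],"gripper":0.6},{"xyz":[-0.5,-0.16,0],"angular":[0,0,-0.05],"gripper":0.6},{"xyz":[-0.7,-0.22,0.05],"angular":[0,0,-0.07],"gripper":0.6},{"xyz":[-0.9,-0.3,0.1],"angular":[0,0,-0.09],"gripper":0.6},{"xyz":[-1,-0.34,0.2],"angular":[0,0,-0.1],"gripper":0.6},{"xyz":[-1,-0.34,0.35],"angular":[0,0,-0.1],"gripper":0.6},{"xyz":[-1,-0.34,0.35],"angular":[0,0,-0.1],"gripper":0.6}]'
python3 - <<'E'
from h import *
plan((554,-225,20,10.5,1),(554,-225,6,10.5,1))
E
```

```text
t: 8.35
position: [549.3, -220.4, 102.2]
orientation: [0.639, 0.769, -0.001, -0.002]
wrist_force: [-0.9, 0.3, -1.0]
gripper_width: 0.829
grip_force: 15.0
(554, -225, 20) 0 xyz [-0.056, 0.04, 0.821] ang [-0.005, -0.003, 0.003]
(554, -225, 6) 0 xyz [0.0, 0.0, 0.14] ang [0.0, 0.0, 0.0]
```

View pics/w4.png

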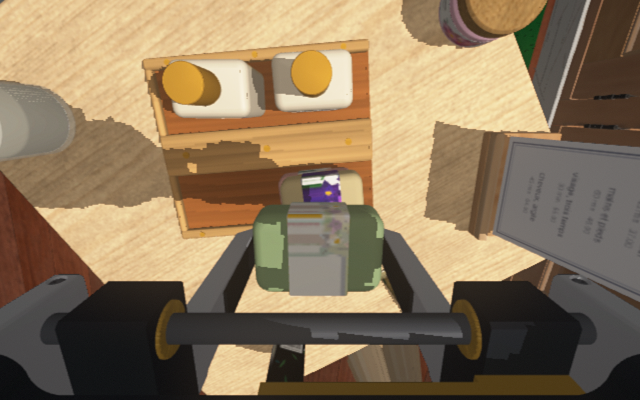

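The view shows the green soap square in the fingers (255–383, 203–295) and the cream with its purple band still in the lane at (320,187). I'll set the green down.

```bash
python3 -m inch '[{"xyz":[-0.02,0,0.15],"angular":[0,0,0],"gripper":0.6},{"xyz":[-0.03,0,0.3],"angular":[0,0,0],"gripper":0.6},{"xyz":[-0.03,0,0.45],"angular":[0,0,0],"gripper":0.6},{"xyz":[-0.03,0,0.6],"angular":[0,0,0],"gripper":0.6},{"xyz":[-0.03,0,0.75],"angular":[0,0,0],"gripper":0.6},{"xyz":[-0.03,0,0.85],"angular":[0,0,0],"gripper":0.6},{"xyz":[-0.03,0,0.88],"angular":[0,0,0],"gripper":0.6},{"xyz":[-0.03,0,0.88],"angular":[0,0,0],"gripper":0.6}]'
python3 -m inch '[{"xyz":[0,0,0.02],"angular":[0,0,0],"gripper":0.6},{"xyz":[0,0,0.04],"angular":[0,0,0],"gripper":0.6},{"xyz":[0,0,0.06],"angular":[0,0,0],"gripper":0.6},{"xyz":[0,0,0.075],"angular":[0,0,0],"gripper":0.6},{"xyz":[0,0,0.08],"angular":[0,0,0],"gripper":0.6},{"xyz":[0,0,0.085],"angular":[0,0,0],"gripper":0.6},{"xyz":[0,0,0.09],"angular":[0,0,0],"gripper":0.6},{"xyz":[0,0,0.09],"angular":[0,0,0],"gripper":0.6}]'
```

```text
t: 9.02
position: [551.7, -222.6, 16.9]
orientation: [0.638, 0.77, -0.0, -0.001]
wrist_force: [-0.3, -0.2, -1.2]
gripper_width: 0.83
grip_force: 15.0
t: 9.68
position: [551.9, -223.4, 8.5]
orientation: [0.638, 0.77, 0.0, -0.0]
wrist_force: [-0.4, 0.3, 0.3]
gripper_width: 0.825
grip_force: 15.0
```

```bash
python3 -m inch '[{"xyz":[0,0,0.005],"angular":[0,0,0],"gripper":0.6},{"xyz":[0,0,0.01],"angular":[0,0,0],"gripper":0.6},{"xyz":[0,0,0.015],"angular":[0,0,0],"gripper":0.6},{"xyz":[0,0,0.02],"angular":[0,0,0],"gripper":0.6},{"xyz":[0,0,0.025],"angular":[0,0,0],"gripper":0.6},{"xyz":[0,0,0.03],"angular":[0,0,0],"gripper":0.6},{"xyz":[0,0,0.035],"angular":[0,0,0],"gripper":0.6},{"xyz":[0,0,0.035],"angular":[0,0,0],"gripper":0.6}]'
```

```text
t: 10.35
position: [551.9, -223.3, 4.9]
orientation: [0.638, 0.77, 0.0, -0.0]
wrist_force: [-0.1, -0.1, -0.7]
gripper_width: 0.834
grip_force: 15.0
```

```bash
python3 -m inch '[{"xyz":[0,0,0.003],"angular":[0,0,0],"gripper":0.6},{"xyz":[0,0,0.006],"angular":[0,0,0],"gripper":0.6},{"xyz":[0,0,0.009],"angular":[0,0,0],"gripper":0.6},{"xyz":[0,0,0.012],"angular":[0,0,0],"gripper":0.6},{"xyz":[0,0,0.015],"angular":[0,0,0],"gripper":0.6},{"xyz":[0,0,0.015],"angular":[0,0,0],"gripper":0.6},{"xyz":[0,0,0.015],"angular":[0,0,0],"gripper":0.6},{"xyz":[0,0,0.015],"angular":[0,0,0],"gripper":0.6}]'
```

```text
t: 11.02
position: [551.9, -223.4, 4.3]
orientation: [0.638, 0.77, -0.0, 0.0]
wrist_force: [-4.0, 2.2, 15.4]
gripper_width: 0.83
grip_force: 15.0
```

The soap touched down at z≈4.5, as expected. Releasing.

```bash
python3 -m inch '[{"xyz":[0,0,-0.005],"angular":[0,0,0],"gripper":0.85},{"xyz":[0,0,-0.005],"angular":[0,0,0],"gripper":0.9},{"xyz":[0,0,-0.005],"angular":[0,0,0],"gripper":1},{"xyz":[0,0,-0.005],"angular":[0,0,0],"gripper":1},{"xyz":[0,0,-0.15],"angular":[0,0,0],"gripper":1},{"xyz":[0,0,-0.4],"angular":[0,0,0],"gripper":1},{"xyz":[0,0,-0.75],"angular":[0,0,0],"gripper":1},{"xyz":[0,0,-1],"angular":[0,0,0],"gripper":1}]'
python3 -c "
from h import *
plan((571,-119,160,8,2))"
```

```text
t: 11.68
position: [552.1, -223.2, 105.4]
orientation: [0.638, 0.77, 0.0, 0.0]
wrist_force: [1.5, -1.4, -0.1]
gripper_width: 1.0
grip_force: 0.0
(571, -119, 160) 0 xyz [0.494, 0.19, -0.273] ang [0.0, -0.0, 0.03]
(571, -119, 160) 1 xyz [0.499, 0.178, -0.273] ang [0.0, -0.0, 0.03]
```

```bash
python3 -m inch '[{"xyz":[0,0,-0.3],"angular":[0,0,0],"gripper":1},{"xyz":[0.2,0.07,-0.6],"angular":[0,0,0],"gripper":1},{"xyz":[0.5,0.18,-0.8],"angular":[0,0,0.03],"gripper":1},{"xyz":[0.8,0.3,-0.9],"angular":[0,0,0.05],"gripper":1},{"xyz":[0.99,0.37,-0.9],"angular":[0,0,0.06],"gripper":1},{"xyz":[0.99,0.37,-0.9],"angular":[0,0,0.06],"gripper":1},{"xyz":[0.99,0.37,-0.9],"angular":[0,0,0.06],"gripper":1},{"xyz":[0.99,0.37,-0.9],"angular":[0,0,0.06],"gripper":1}]'
python3 - <<'E'
from h import *
im=snap("w5"); c=load("w5"); print(ctrl.state()["position"])
P=np.array([proj(c,(573+a,-118+b,57)) for a in(-60,60) for b in(-50,60)]); x0,y0=P.min(0).astype(int); x1,y1=P.max(0).astype(int); print(x0,y0,x1,y1)
cv2.imwrite("pics/c5.png",crop(im,x0,y0,x1-x0,y1-y0,4))
s=cam("side"); b=ctrl.read_camera("side"); cv2.imwrite("pics/side5.png",b[:,:,::-1])
E
```

```text
t: 12.35
position: [569.6, -120.0, 193.1]
orientation: [0.656, 0.755, -0.0, -0.0]
wrist_force: [0.1, -0.3, 0.1]
gripper_width: 1.001
grip_force: 0.0
[ 569.52006107 -120.4343484   193.04458031]
263 124 387 237
```

View pics/c5.png

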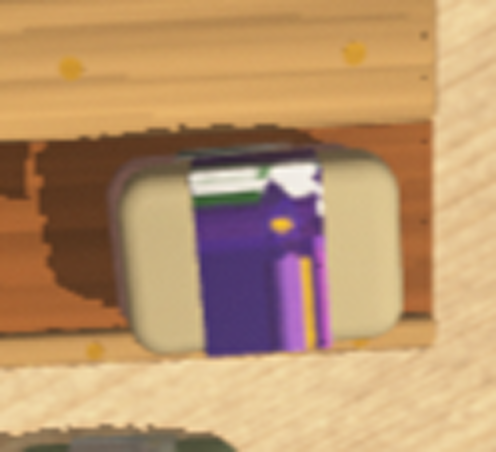

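The crop shows the cream soap's top at crop (120–402, 163–352), turned about 4° anticlockwise from the tool, with the pink soap just showing at its left. Computing the grasp from that.

```bash
python3 -c "
from h import *
c=load('w5')
p=atz(c,263+261/4,124+255/4,57); print(p)
for q in [(122,260),(402,250),(261,163),(261,345)]: print(atz(c,263+q[0]/4,124+q[1]/4,57).round(1))
plan((p[0],p[1],100,12,1))"
```

```text
[ 579.17945825 -116.52943993   57.        ]
[ 541.6 -123.2   57. ]
[ 617.2 -109.8   57. ]
[575.4 -91.4  57. ]
[ 583.  -142.2   57. ]
(np.float64(579.179458253384), np.float64(-116.5294399278452), 100) 0 xyz [0.027, 0.102, 0.93] ang [-0.001, -0.0, -0.091]
```

```bash
python3 -m inch '[{"xyz":[0.02,0.1,0.1],"angular":[0,0,-0.09],"gripper":1},{"xyz":[0.02,0.1,0.25],"angular":[0,0,-0.09],"gripper":1},{"xyz":[0.02,0.1,0.4],"angular":[0,0,-0.09],"gripper":1},{"xyz":[0.02,0.1,0.6],"angular":[0,0,-0.09],"gripper":1},{"xyz":[0.02,0.1,0.8],"angular":[0,0,-0.09],"gripper":1},{"xyz":[0.02,0.1,1],"angular":[0,0,-0.09],"gripper":1},{"xyz":[0.02,0.1,1],"angular":[0,0,-0.09],"gripper":1},{"xyz":[0.02,0.1,1],"angular":[0,0,-0.09],"gripper":1}]'
python3 -m inch '[{"xyz":[0,0,0.15],"angular":[0,0,0],"gripper":1},{"xyz":[0,0,0.3],"angular":[0,0,0],"gripper":1},{"xyz":[0,0,0.45],"angular":[0,0,0],"gripper":1},{"xyz":[0,0,0.54],"angular":[0,0,0],"gripper":1},{"xyz":[0,0,0.58],"angular":[0,0,0],"gripper":1},{"xyz":[0,0,0.58],"angular":[0,0,0],"gripper":1},{"xyz":[0,0,0.58],"angular":[0,0,0],"gripper":0.9},{"xyz":[0,0,0.58],"angular":[0,0,0],"gripper":0.86}]'
python3 -m inch '[{"xyz":[0,0,0],"angular":[0,0,0],"gripper":0.8},{"xyz":[0,0,0],"angular":[0,0,0],"gripper":0.75},{"xyz":[0,0,0],"angular":[0,0,0],"gripper":0.7},{"xyz":[0,0,0],"angular":[0,0,0],"gripper":0.7},{"xyz":[0,0,0],"angular":[0,0,0],"gripper":0.6},{"xyz":[0,0,0],"angular":[0,0,0],"gripper":0.6},{"xyz":[0,0,-0.02],"angular":[0,0,0],"gripper":0.6},{"xyz":[0,0,-0.04],"angular":[0,0,0],"gripper":0.6}]'
python3 - <<'E'
from h import *
c=load('w5'); g=lambda x,y:atz(c,263+x/4,124+y/4,12)
d=np.array([np.cos(np.radians(10.5)),np.sin(np.radians(10.5))]); n=np.array([-d[1],d[0]])
for nm,q in dict(midL=(0,140),midR=(430,122),outIn=(50,331),outInR=(430,318),outOutL=(50,365),outOutR=(430,349),backend=(435,122),backend2=(435,349)).items():
    p=g(*q); print(nm,p.round(1),"across",round(n@p[:2],1),"along",round(d@p[:2],1))
for p in [(579.2,-116.5),(575,-117.4)]: print(n@p,d@p)
print(n@(517,-79.5)-53,d@(517,-79.5))
E
```

```text
t: 13.12
position: [578.8, -116.5, 92.8]
orientation: [0.629, 0.777, -0.0, -0.001]
wrist_force: [0.6, -0.3, 0.5]
gripper_width: 1.004
grip_force: 0.0
t: 13.78
position: [580.2, -116.0, 36.5]
orientation: [0.629, 0.777, 0.0, 0.001]
wrist_force: [0.3, 0.4, 0.2]
gripper_width: 0.895
grip_force: 0.0
t: 14.45
position: [579.5, -115.8, 39.8]
orientation: [0.629, 0.777, 0.0, 0.0]
wrist_force: [-0.5, 0.1, 0.4]
gripper_width: 0.827
grip_force: 15.0
midL [ 498.2 -102.7   12. ] across -191.7 along 471.1
midR [626.9 -79.2  12. ] across -192.2 along 602.0
outIn [ 519.3 -161.4   12. ] across -253.3 along 481.2
outInR [ 638.5 -140.4   12. ] across -254.4 along 602.2
outOutL [ 520.4 -172.8   12. ] across -264.7 along 480.2
outOutR [ 640.4 -150.6   12. ] across -264.8 along 602.2
backend [628.4 -79.   12. ] across -192.2 along 603.5
backend2 [ 642.  -150.4   12. ] across -264.9 along 603.8
-220.10001309625255 548.2708037412074
-220.2195533059931 543.9771211564957
-225.38453183077462 493.8550629339388
```

Cream gripped (0.827 × 94 ≈ 78 mm) and freed. The lane measures 61.8 mm wide with yaw 10.5°, which matches. Next I lift and carry it to the second spot.

```bash
python3 -m inch '[{"xyz":[0,0,-0.1],"angular":[0,0,0],"gripper":0.6},{"xyz":[0,0,-0.25],"angular":[0,0,0],"gripper":0.6},{"xyz":[0,0,-0.4],"angular":[0,0,0],"gripper":0.6},{"xyz":[0,0,-0.6],"angular":[0,0,0],"gripper":0.6},{"xyz":[0,0,-0.75],"angular":[0,0,0],"gripper":0.6},{"xyz":[0,0,-0.8],"angular":[0,0,0],"gripper":0.6},{"xyz":[0,0,-0.8],"angular":[0,0,0],"gripper":0.6},{"xyz":[0,0,-0.8],"angular":[0,0,0],"gripper":0.6}]'
cat >> h.py <<'E'
A=np.radians(10.5); D=np.array([np.cos(A),np.sin(A)]); N=np.array([-D[1],D[0]])
def rk(x,y): return D*(493.7+x)+N*(-170+y)   # rack frame -> world
def inv(p): p=np.array(p[:2]); return D@p-493.7, N@p+170
E
python3 - <<'E'
from h import *
x,y=rk(-115,-150); print(x,y); plan((x,y,119,10.5,2),(x,y,8,10.5,2)); snap("w6")
E
```

```text
t: 15.12
position: [579.4, -115.9, 119.4]
orientation: [0.629, 0.777, -0.0, 0.0]
wrist_force: [0.2, 0.2, -0.4]
gripper_width: 0.825
grip_force: 15.0
430.67400165195676 -245.62897691658924
(np.float64(430.67400165195676), np.float64(-245.62897691658924), 119) 0 xyz [-0.479, -0.862, 0.002] ang [0.0, 0.0, 0.017]
(np.float64(430.67400165195676), np.float64(-245.62897691658924), 119) 1 xyz [-0.491, -0.856, 0.002] ang [0.0, 0.0, 0.017]
(np.float64(430.67400165195676), np.float64(-245.62897691658924), 8) 0 xyz [0.0, 0.0, 0.555] ang [0.0, 0.0, 0.0]
(np.float64(430.67400165195676), np.float64(-245.62897691658924), 8) 1 xyz [0.0, 0.0, 0.555] ang [0.0, 0.0, 0.0]
```

```bash
python3 -m inch '[{"xyz":[-0.08,-0.15,0],"angular":[0,0,0],"gripper":0.6},{"xyz":[-0.2,-0.35,0],"angular":[0,0,0.01],"gripper":0.6},{"xyz":[-0.34,-0.6,0],"angular":[0,0,0.02],"gripper":0.6},{"xyz":[-0.44,-0.8,0],"angular":[0,0,0.02],"gripper":0.6},{"xyz":[-0.48,-0.86,0],"angular":[0,0,0.02],"gripper":0.6},{"xyz":[-0.48,-0.86,0],"angular":[0,0,0.02],"gripper":0.6},{"xyz":[-0.48,-0.86,0],"angular":[0,0,0.02],"gripper":0.6},{"xyz":[-0.48,-0.86,0],"angular":[0,0,0.02],"gripper":0.6}]'
python3 -m inch '[{"xyz":[-0.08,-0.15,0],"angular":[0,0,0],"gripper":0.6},{"xyz":[-0.2,-0.35,0],"angular":[0,0,0.01],"gripper":0.6},{"xyz":[-0.34,-0.6,0],"angular":[0,0,0.02],"gripper":0.6},{"xyz":[-0.44,-0.8,0.05],"angular":[0,0,0.02],"gripper":0.6},{"xyz":[-0.49,-0.86,0.15],"angular":[0,0,0.02],"gripper":0.6},{"xyz":[-0.49,-0.86,0.3],"angular":[0,0,0.02],"gripper":0.6},{"xyz":[-0.49,-0.86,0.45],"angular":[0,0,0.02],"gripper":0.6},{"xyz":[-0.49,-0.86,0.5],"angular":[0,0,0.02],"gripper":0.6}]'
python3 -m inch '[{"xyz":[0,0,0.15],"angular":[0,0,0],"gripper":0.6},{"xyz":[0,0,0.3],"angular":[0,0,0],"gripper":0.6},{"xyz":[0,0,0.42],"angular":[0,0,0],"gripper":0.6},{"xyz":[0,0,0.5],"angular":[0,0,0],"gripper":0.6},{"xyz":[0,0,0.55],"angular":[0,0,0],"gripper":0.6},{"xyz":[0,0,0.58],"angular":[0,0,0],"gripper":0.6},{"xyz":[0,0,0.6],"angular":[0,0,0],"gripper":0.6},{"xyz":[0,0,0.6],"angular":[0,0,0],"gripper":0.6}]'
```

```text
t: 15.83
position: [506.1, -179.9, 119.3]
orientation: [0.635, 0.773, 0.0, -0.0]
wrist_force: [-0.5, 1.1, -1.1]
gripper_width: 0.83
grip_force: 15.0
t: 16.5
position: [430.6, -244.2, 67.5]
orientation: [0.641, 0.768, 0.0, -0.001]
wrist_force: [-0.1, -0.4, -0.4]
gripper_width: 0.829
grip_force: 15.0
t: 17.17
position: [430.8, -245.4, 9.6]
orientation: [0.641, 0.767, 0.0, 0.0]
wrist_force: [-0.3, -0.1, -0.5]
gripper_width: 0.827
grip_force: 15.0
```

```bash
python3 -m inch '[{"xyz":[0,0,0.005],"angular":[0,0,0],"gripper":0.6},{"xyz":[0,0,0.01],"angular":[0,0,0],"gripper":0.6},{"xyz":[0,0,0.015],"angular":[0,0,0],"gripper":0.6},{"xyz":[0,0,0.02],"angular":[0,0,0],"gripper":0.6},{"xyz":[0,0,0.025],"angular":[0,0,0],"gripper":0.6},{"xyz":[0,0,0.03],"angular":[0,0,0],"gripper":0.6},{"xyz":[0,0,0.04],"angular":[0,0,0],"gripper":0.6},{"xyz":[0,0,0.04],"angular":[0,0,0],"gripper":0.6}]'
python3 -m inch '[{"xyz":[0,0,0.003],"angular":[0,0,0],"gripper":0.6},{"xyz":[0,0,0.005],"angular":[0,0,0],"gripper":0.6},{"xyz":[0,0,0.005],"angular":[0,0,0],"gripper":0.6},{"xyz":[0,0,0.005],"angular":[0,0,0],"gripper":0.6},{"xyz":[0,0,0.005],"angular":[0,0,0],"gripper":0.6},{"xyz":[0,0,0.005],"angular":[0,0,0],"gripper":0.6},{"xyz":[0,0,0.005],"angular":[0,0,0],"gripper":0.6},{"xyz":[0,0,0.005],"angular":[0,0,0],"gripper":0.6}]'
```

```text
t: 17.83
position: [430.5, -245.4, 5.4]
orientation: [0.641, 0.767, 0.0, -0.0]
wrist_force: [-0.5, -0.0, -1.0]
gripper_width: 0.829
grip_force: 15.0
t: 18.5
position: [430.5, -245.4, 5.3]
orientation: [0.641, 0.767, -0.0, 0.0]
wrist_force: [-3.8, 2.3, 9.1]
gripper_width: 0.831
grip_force: 15.0
```

```bash
python3 -m inch '[{"xyz":[0,0,-0.005],"angular":[0,0,0],"gripper":0.85},{"xyz":[0,0,-0.005],"angular":[0,0,0],"gripper":0.9},{"xyz":[0,0,-0.005],"angular":[0,0,0],"gripper":1},{"xyz":[0,0,-0.005],"angular":[0,0,0],"gripper":1},{"xyz":[0,0,-0.15],"angular":[0,0,0],"gripper":1},{"xyz":[0,0,-0.4],"angular":[0,0,0],"gripper":1},{"xyz":[0,0,-0.75],"angular":[0,0,0],"gripper":1},{"xyz":[0,0,-1],"angular":[0,0,0],"gripper":1}]'
python3 - <<'E'
from h import *
c=load("w4"); 
for q in [(475,232),(497,140),(482,225)]: print(q,[np.round(inv(atz(c,*q,z)),1).tolist() for z in (0,20)])
im=cv2.imread("pics/w6.png"); hsv=cv2.cvtColor(im,cv2.COLOR_BGR2HSV); c=load("w6")
x,y=rk(50,-53); print("pink px",proj(c,(x,y,31)))
q=np.array([proj(c,(*rk(a,b),31)) for a in(11,89) for b in(-79,-27)]); print(q.round(0).tolist())
x0,y0=q.min(0).astype(int)-15; x1,y1=q.max(0).astype(int)+15
cv2.imwrite("pics/c6.png",crop(im[:,:,::-1],x0,y0,x1-x0,y1-y0,4)); print(x0,y0)
x,y=rk(112,-52); plan((x,y,110,10.5,3),(x,y,12,10.5,1))
E
```

```text
t: 19.17
position: [430.7, -245.2, 106.9]
orientation: [0.641, 0.767, 0.0, 0.0]
wrist_force: [1.1, -0.0, 0.6]
gripper_width: 1.0
grip_force: 0.0
(475, 232) [[229.7, -117.7], [218.9, -108.5]]
(497, 140) [[245.8, -12.4], [234.0, -9.7]]
(482, 225) [[237.3, -109.5], [226.0, -100.8]]
pink px [313.98947661 205.64051324]
[[273.0, 230.0], [272.0, 178.0], [354.0, 232.0], [357.0, 180.0]]
257 162
(np.float64(636.0137841707441), np.float64(-107.9025316886042), 110) 0 xyz [0.329, 0.755, -0.01] ang [0.0, -0.0, -0.002]
(np.float64(636.0137841707441), np.float64(-107.9025316886042), 110) 1 xyz [0.328, 0.755, -0.01] ang [0.0, -0.0, -0.002]
(np.float64(636.0137841707441), np.float64(-107.9025316886042), 110) 2 xyz [0.326, 0.756, -0.01] ang [0.0, -0.0, -0.002]
(np.float64(636.0137841707441), np.float64(-107.9025316886042), 12) 0 xyz [0.0, 0.0, 0.98] ang [0.0, 0.0, 0.0]
```

View pics/c6.png

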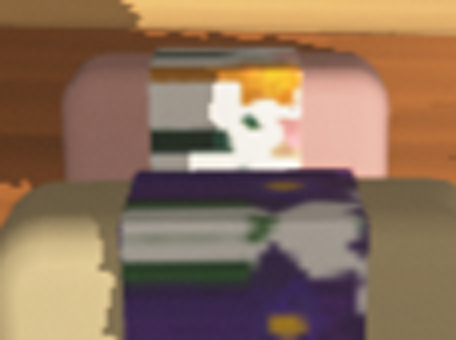

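The crop shows the pink soap lying square in the lane, crop x 62–388, so it spans x' ≈ 11 to 89 in the rack frame. I'll go behind it with the fingers shut.

```bash
python3 -m inch '[{"xyz":[0.06,0.15,0],"angular":[0,0,0],"gripper":0.5},{"xyz":[0.15,0.35,-0.01],"angular":[0,0,0],"gripper":0},{"xyz":[0.25,0.6,-0.01],"angular":[0,0,0],"gripper":0},{"xyz":[0.33,0.76,-0.01],"angular":[0,0,0],"gripper":0},{"xyz":[0.4,0.92,-0.02],"angular":[0,0,0],"gripper":0},{"xyz":[0.43,1,-0.03],"angular":[0,0,0],"gripper":0},{"xyz":[0.43,1,-0.03],"angular":[0,0,0],"gripper":0},{"xyz":[0.43,1,-0.03],"angular":[0,0,0],"gripper":0}]'
python3 -m inch '[{"xyz":[0.06,0.15,0],"angular":[0,0,0],"gripper":0},{"xyz":[0.15,0.35,0],"angular":[0,0,0],"gripper":0},{"xyz":[0.25,0.6,0],"angular":[0,0,0],"gripper":0},{"xyz":[0.4,0.85,0],"angular":[0,0,0],"gripper":0},{"xyz":[0.5,1,0],"angular":[0,0,0],"gripper":0},{"xyz":[0.55,1,0],"angular":[0,0,0],"gripper":0},{"xyz":[0.55,1,0],"angular":[0,0,0],"gripper":0},{"xyz":[0.55,1,0],"angular":[0,0,0],"gripper":0}]'
python3 - <<'E'
from h import *
x,y=rk(114,-52); plan((x,y,110,10.5,1),(x,y,12,10.5,1))
E
```

```text
t: 19.83
position: [520.8, -185.5, 107.7]
orientation: [0.641, 0.767, -0.0, -0.0]
wrist_force: [-0.5, -0.8, -0.5]
gripper_width: 0.468
grip_force: 0.0
t: 20.5
position: [608.9, -114.4, 107.8]
orientation: [0.641, 0.767, -0.0, -0.0]
wrist_force: [0.1, -1.1, 0.2]
gripper_width: 0.009
grip_force: 0.0
(np.float64(637.980293985872), np.float64(-107.53806063761989), 110) 0 xyz [0.016, 0.298, -0.023] ang [-0.001, 0.0, -0.007]
(np.float64(637.980293985872), np.float64(-107.53806063761989), 12) 0 xyz [0.0, 0.0, 0.98] ang [0.0, 0.0, 0.0]
```

```bash
python3 -m inch '[{"xyz":[0.01,0.15,0],"angular":[0,0,0],"gripper":0},{"xyz":[0.02,0.3,0],"angular":[0,0,0],"gripper":0},{"xyz":[0.02,0.3,0],"angular":[0,0,0],"gripper":0},{"xyz":[0.02,0.3,0.2],"angular":[0,0,0],"gripper":0},{"xyz":[0.02,0.3,0.4],"angular":[0,0,0],"gripper":0},{"xyz":[0.02,0.3,0.6],"angular":[0,0,0],"gripper":0},{"xyz":[0.02,0.3,0.8],"angular":[0,0,0],"gripper":0},{"xyz":[0.02,0.3,0.8],"angular":[0,0,0],"gripper":0}]'
python3 -m inch '[{"xyz":[0,0,0.08],"angular":[0,0,0],"gripper":0},{"xyz":[0,0,0.15],"angular":[0,0,0],"gripper":0},{"xyz":[0,0,0.15],"angular":[0,0,0],"gripper":0},{"xyz":[0,0,0.15],"angular":[0,0,0],"gripper":0},{"xyz":[0,-0.02,0.15],"angular":[0,0,0],"gripper":0},{"xyz":[0,-0.05,0.15],"angular":[0,0,0],"gripper":0},{"xyz":[0,-0.08,0.15],"angular":[0,0,0],"gripper":0},{"xyz":[0,-0.1,0.15],"angular":[0,0,0],"gripper":0}]'
python3 - <<'E'
from h import *
s=ctrl.state(); print(inv(s["position"]),s["wrist_force"]); x,y=rk(0,-53); plan((x,y,12.5,10.5,1))
E
```

```text
t: 21.17
position: [635.7, -107.6, 24.5]
orientation: [0.642, 0.767, -0.002, -0.002]
wrist_force: [-1.4, 0.0, -0.7]
gripper_width: 0.005
grip_force: 0.0
t: 21.83
position: [628.9, -108.1, 13.3]
orientation: [0.641, 0.767, 0.0, 0.0]
wrist_force: [-0.2, 0.4, -0.5]
gripper_width: 0.004
grip_force: 0.0
(np.float64(104.96813217555354), np.float64(-50.90621718951027)) [-0.19154654  0.40030453 -0.51489408]
(np.float64(526.0714700490732), np.float64(-129.2961654512887), 12.5) 0 xyz [-0.026, -1.05, 0.008] ang [0.0, 0.0, -0.006]
```

```bash
python3 -m inch '[{"xyz":[0,-0.04,0],"angular":[0,0,0],"gripper":0},{"xyz":[-0.01,-0.09,0],"angular":[0,0,0],"gripper":0},{"xyz":[-0.01,-0.15,0],"angular":[0,0,0],"gripper":0},{"xyz":[-0.01,-0.21,0],"angular":[0,0,0],"gripper":0},{"xyz":[-0.01,-0.27,0],"angular":[0,0,0],"gripper":0},{"xyz":[-0.01,-0.33,0],"angular":[0,0,0],"gripper":0},{"xyz":[-0.01,-0.38,0],"angular":[0,0,0],"gripper":0},{"xyz":[-0.01,-0.42,0],"angular":[0,0,0],"gripper":0}]'
python3 -m inch '[{"xyz":[0,-0.05,0],"angular":[0,0,0],"gripper":0},{"xyz":[0,-0.11,0],"angular":[0,0,0],"gripper":0},{"xyz":[0,-0.17,0],"angular":[0,0,0],"gripper":0},{"xyz":[0,-0.23,0],"angular":[0,0,0],"gripper":0},{"xyz":[0,-0.29,0],"angular":[0,0,0],"gripper":0},{"xyz":[0,-0.35,0],"angular":[0,0,0],"gripper":0},{"xyz":[0,-0.41,0],"angular":[0,0,0],"gripper":0},{"xyz":[0,-0.45,0],"angular":[0,0,0],"gripper":0}]'
python3 -m inch '[{"xyz":[0,-0.03,0],"angular":[0,0,0],"gripper":0},{"xyz":[0,-0.06,0],"angular":[0,0,0],"gripper":0},{"xyz":[0,-0.09,0],"angular":[0,0,0],"gripper":0},{"xyz":[0,-0.12,0],"angular":[0,0,0],"gripper":0},{"xyz":[0,-0.15,0],"angular":[0,0,0],"gripper":0},{"xyz":[0,-0.18,0],"angular":[0,0,0],"gripper":0},{"xyz":[0,-0.2,0],"angular":[0,0,0],"gripper":0},{"xyz":[0,-0.2,0],"angular":[0,0,0],"gripper":0}]'
python3 - <<'E'
from h import *
s=ctrl.state(); print(inv(s["position"]),s["wrist_force"])
E
```

```text
t: 22.5
position: [587.4, -116.5, 13.0]
orientation: [0.641, 0.767, -0.0, -0.0]
wrist_force: [0.6, 0.6, 0.0]
gripper_width: 0.005
grip_force: 0.3
t: 23.17
position: [542.9, -124.6, 13.0]
orientation: [0.641, 0.767, -0.0, -0.0]
wrist_force: [0.9, -0.7, -1.8]
gripper_width: 0.005
grip_force: 0.2
t: 23.83
position: [523.7, -128.0, 13.0]
orientation: [0.641, 0.767, -0.0, -0.0]
wrist_force: [-0.8, -0.1, -0.0]
gripper_width: 0.011
grip_force: 0.0
(np.float64(-2.1361869133633036), np.float64(-51.308225748642656)) [-0.76314303 -0.14629962 -0.03472835]
```

```bash
python3 -m inch '[{"xyz":[0,-0.01,0],"angular":[0,0,0],"gripper":0},{"xyz":[0,-0.02,0],"angular":[0,0,0],"gripper":0},{"xyz":[0,-0.03,0],"angular":[0,0,0],"gripper":0},{"xyz":[0,-0.04,0],"angular":[0,0,0],"gripper":0},{"xyz":[0,-0.05,0],"angular":[0,0,0],"gripper":0},{"xyz":[0,-0.06,0],"angular":[0,0,0],"gripper":0},{"xyz":[0,-0.07,0],"angular":[0,0,0],"gripper":0},{"xyz":[0,-0.07,0],"angular":[0,0,0],"gripper":0}]'
python3 -m inch '[{"xyz":[0,-0.005,0],"angular":[0,0,0],"gripper":0},{"xyz":[0,-0.01,0],"angular":[0,0,0],"gripper":0},{"xyz":[0,-0.01,0],"angular":[0,0,0],"gripper":0},{"xyz":[0,-0.015,0],"angular":[0,0,0],"gripper":0},{"xyz":[0,-0.015,0],"angular":[0,0,0],"gripper":0},{"xyz":[0,-0.02,0],"angular":[0,0,0],"gripper":0},{"xyz":[0,-0.02,0],"angular":[0,0,0],"gripper":0},{"xyz":[0,-0.02,0],"angular":[0,0,0],"gripper":0}]'
python3 - <<'E'
from h import *
s=ctrl.state(); print(inv(s["position"]),s["wrist_force"])
E
```

```text
t: 24.5
position: [517.0, -129.2, 13.0]
orientation: [0.641, 0.767, -0.0, -0.0]
wrist_force: [-0.3, -0.2, -0.2]
gripper_width: 0.005
grip_force: 0.0
t: 25.17
position: [516.0, -129.3, 13.2]
orientation: [0.641, 0.767, 0.0, 0.0]
wrist_force: [5.2, 2.0, 0.8]
gripper_width: 0.007
grip_force: 2.5
(np.float64(-9.943664543610566), np.float64(-51.130453680930486)) [5.21246985 2.03049603 0.80278603]
```

The force is rising at x'≈-10, about where the lip should stop it. One more small push to confirm.

```bash
python3 -m inch '[{"xyz":[0,-0.005,0],"angular":[0,0,0],"gripper":0},{"xyz":[0,-0.01,0],"angular":[0,0,0],"gripper":0},{"xyz":[0,-0.015,0],"angular":[0,0,0],"gripper":0},{"xyz":[0,-0.02,0],"angular":[0,0,0],"gripper":0},{"xyz":[0,-0.02,0],"angular":[0,0,0],"gripper":0},{"xyz":[0,-0.02,0],"angular":[0,0,0],"gripper":0},{"xyz":[0,-0.02,0],"angular":[0,0,0],"gripper":0},{"xyz":[0,-0.02,0],"angular":[0,0,0],"gripper":0}]'
python3 -m inch '[{"xyz":[0,0.05,0],"angular":[0,0,0],"gripper":0},{"xyz":[0,0.15,0],"angular":[0,0,0],"gripper":0},{"xyz":[0,0.25,0],"angular":[0,0,0],"gripper":0},{"xyz":[0,0.25,-0.15],"angular":[0,0,0],"gripper":0},{"xyz":[0,0.25,-0.4],"angular":[0,0,0],"gripper":0},{"xyz":[0,0.25,-0.7],"angular":[0,0,0],"gripper":0},{"xyz":[0,0.25,-1],"angular":[0,0,0],"gripper":0},{"xyz":[0,0.25,-1],"angular":[0,0,0],"gripper":0}]'
python3 - <<'E'
from h import *
snap("w7"); plan((430.5,-245.4,110,10.5,2),(430.5,-245.4,6,10.5,1))
E
```

```text
t: 25.83
position: [515.7, -129.1, 13.8]
orientation: [0.641, 0.768, 0.002, 0.001]
wrist_force: [11.2, 3.8, 0.9]
gripper_width: 0.006
grip_force: 5.5
t: 26.5
position: [541.0, -125.5, 118.0]
orientation: [0.641, 0.767, 0.001, 0.003]
wrist_force: [0.4, -0.4, 0.0]
gripper_width: 0.005
grip_force: 0.0
(430.5, -245.4, 110) 0 xyz [-0.492, -0.645, 0.027] ang [0.002, 0.001, -0.003]
(430.5, -245.4, 110) 1 xyz [-0.49, -0.647, 0.027] ang [0.002, 0.001, -0.003]
(430.5, -245.4, 6) 0 xyz [0.0, 0.0, 1.04] ang [0.0, 0.0, 0.0]
```

```bash
python3 -m inch '[{"xyz":[-0.1,-0.1,0],"angular":[0,0,0],"gripper":0.5},{"xyz":[-0.25,-0.3,0],"angular":[0,0,0],"gripper":1},{"xyz":[-0.45,-0.6,0],"angular":[0,0,0],"gripper":1},{"xyz":[-0.65,-0.85,0],"angular":[0,0,0],"gripper":1},{"xyz":[-0.8,-1,0],"angular":[0,0,0],"gripper":1},{"xyz":[-0.98,-1,0],"angular":[0,0,0],"gripper":1},{"xyz":[-0.98,-1,0],"angular":[0,0,0],"gripper":1},{"xyz":[-0.98,-1,0],"angular":[0,0,0],"gripper":1}]'
python3 - <<'E'
from h import *
im=snap("w8"); c=load("w8"); x,y=430.5,-245.4
q=np.array([proj(c,(x+D[0]*a+N[0]*b,y+D[1]*a+N[1]*b,26)) for a in(-39,39) for b in(-26.5,26.5)]); print("cream expect",q.round(0).tolist())
s=ctrl.state()["position"]; g=(551.9,-223.4); h=np.array([proj(c,(g[0]+D[0]*a+N[0]*b,g[1]+D[1]*a+N[1]*b,26)) for a in(-39,39) for b in(-26.5,26.5)]); print("green expect",h.round(0).tolist())
p=np.array([proj(c,(*rk(a,b),31)) for a in(-102,-24) for b in(-79.5,-26.5)]); print("pink expect",p.round(0).tolist())
v=im.copy()
for P in (q,h,p):
    for t in P: cv2.circle(v,tuple(int(k) for k in t),1,(255,0,0),-1)
x0,y0=160,100; w,hh=260,195
cv2.imwrite("pics/c8.png",crop(v,x0,y0,w,hh,3)); plan((430.5,-245.4,36,10.5,1))
E
```

```text
t: 27.22
position: [456.7, -240.1, 112.2]
orientation: [0.642, 0.767, -0.0, -0.001]
wrist_force: [0.1, 0.4, 0.7]
gripper_width: 0.534
grip_force: 0.0
cream expect [[251.0, 230.0], [247.0, 176.0], [332.0, 230.0], [333.0, 176.0]]
green expect [[379.0, 230.0], [382.0, 176.0], [461.0, 229.0], [468.0, 175.0]]
pink expect [[303.0, 127.0], [301.0, 59.0], [394.0, 126.0], [398.0, 58.0]]
(430.5, -245.4, 36) 0 xyz [-0.015, -0.271, 0.763] ang [-0.001, -0.001, -0.006]
```

```bash
python3 - <<'E'
from h import *
im=cv2.imread("pics/w8.png"); hsv=cv2.cvtColor(im,cv2.COLOR_BGR2HSV)
pu=cv2.inRange(hsv,(120,70,30),(160,255,255)); gr=cv2.inRange(hsv,(32,35,60),(75,255,255))
for n,m,(x0,y0,x1,y1) in (("purple",pu,(245,155,335,245)),("green",gr,(372,155,475,245))):
    k=np.zeros_like(m); k[y0:y1,x0:x1]=m[y0:y1,x0:x1]; p=cv2.findNonZero(k)[:,0]; print(n,len(p),p.min(0),p.max(0))
    for x in range(p[:,0].min(),p[:,0].max()+1,8):
        r=p[p[:,0]==x][:,1]; print(x,r.min() if len(r) else None,r.max() if len(r) else None,end=' | ')
    print()
# pink: rows
pk=cv2.inRange(hsv,(165,30,90),(180,140,255))|cv2.inRange(hsv,(0,30,90),(6,110,255)); k=np.zeros_like(pk); k[40:145,285:415]=pk[40:145,285:415]; p=cv2.findNonZero(k)
print("pink",len(p),np.percentile(p[:,0],[1,99],axis=0))
E
```

```text
purple 1441 [271 174] [309 231]
271 190 198 | 279 174 231 | 287 174 231 | 295 185 231 | 303 174 204 | 
green 2075 [378 174] [461 227]
378 210 211 | 386 174 226 | 394 176 226 | 402 177 203 | 410 None None | 418 None None | 426 None None | 434 None None | 442 188 226 | 450 175 226 | 458 178 215 | 
pink 267 [[306.  61.]
 [395. 123.]]
```

```bash
python3 -m inch '[{"xyz":[-0.01,-0.15,0],"angular":[0,0,-0.006],"gripper":1},{"xyz":[-0.015,-0.27,0],"angular":[0,0,-0.006],"gripper":1},{"xyz":[-0.015,-0.27,0],"angular":[0,0,-0.006],"gripper":1},{"xyz":[-0.015,-0.27,0],"angular":[0,0,-0.006],"gripper":1},{"xyz":[-0.015,-0.27,0.15],"angular":[0,0,-0.006],"gripper":1},{"xyz":[-0.015,-0.27,0.3],"angular":[0,0,-0.006],"gripper":1},{"xyz":[-0.015,-0.27,0.5],"angular":[0,0,-0.006],"gripper":1},{"xyz":[-0.015,-0.27,0.6],"angular":[0,0,-0.006],"gripper":1}]'
python3 -m inch '[{"xyz":[0,0,0.1],"angular":[0,0,0],"gripper":1},{"xyz":[0,0,0.2],"angular":[0,0,0],"gripper":1},{"xyz":[0,0,0.3],"angular":[0,0,0],"gripper":1},{"xyz":[0,0,0.38],"angular":[0,0,0],"gripper":1},{"xyz":[0,0,0.43],"angular":[0,0,0],"gripper":1},{"xyz":[0,0,0.45],"angular":[0,0,0],"gripper":1},{"xyz":[0,0,0.45],"angular":[0,0,0],"gripper":0.9},{"xyz":[0,0,0.45],"angular":[0,0,0],"gripper":0.86}]'
```

```text
t: 27.93
position: [430.7, -245.1, 51.4]
orientation: [0.639, 0.769, 0.0, -0.001]
wrist_force: [0.4, -0.2, -0.5]
gripper_width: 1.002
grip_force: 0.0
t: 28.6
position: [430.8, -245.9, 8.2]
orientation: [0.639, 0.769, 0.0, 0.0]
wrist_force: [-0.7, 0.4, 0.3]
gripper_width: 0.893
grip_force: 0.0
```

```bash
python3 -m inch '[{"xyz":[0,0,0],"angular":[0,0,0],"gripper":0.8},{"xyz":[0,0,0],"angular":[0,0,0],"gripper":0.75},{"xyz":[0,0,0],"angular":[0,0,0],"gripper":0.7},{"xyz":[0,0,0],"angular":[0,0,0],"gripper":0.7},{"xyz":[0,0,0],"angular":[0,0,0],"gripper":0.6},{"xyz":[0,0,0],"angular":[0,0,0],"gripper":0.6},{"xyz":[0,0,0],"angular":[0,0,0],"gripper":0.6},{"xyz":[0,0,0],"angular":[0,0,0],"gripper":0.6}]'
python3 -c "
from h import *
s=ctrl.state(); print(s['position'])"
python3 -m inch '[{"xyz":[0,0,-0.05],"angular":[0,0,0],"gripper":0.6},{"xyz":[0,0,-0.15],"angular":[0,0,0],"gripper":0.6},{"xyz":[0,0,-0.3],"angular":[0,0,0],"gripper":0.6},{"xyz":[0,0,-0.5],"angular":[0,0,0],"gripper":0.6},{"xyz":[0,0,-0.7],"angular":[0,0,0],"gripper":0.6},{"xyz":[0,0,-0.85],"angular":[0,0,0],"gripper":0.6},{"xyz":[0,0,-0.9],"angular":[0,0,0],"gripper":0.6},{"xyz":[0,0,-0.9],"angular":[0,0,0],"gripper":0.6}]'
python3 -c "
from h import *
x,y=rk(50,-52); plan((x,y,98,10.5,2),(x,y,15,10.5,1))"
```

```text
t: 29.27
position: [430.9, -246.1, 8.4]
orientation: [0.639, 0.769, 0.0, 0.0]
wrist_force: [-1.2, 1.6, 5.9]
gripper_width: 0.827
grip_force: 15.0
[ 430.87849158 -246.09540454    8.39773765]
t: 29.93
position: [431.2, -246.4, 99.6]
orientation: [0.639, 0.769, 0.0, 0.001]
wrist_force: [0.2, -1.0, -0.4]
gripper_width: 0.829
grip_force: 15.0
(np.float64(575.051979901779), np.float64(-119.20113426911733), 98) 0 xyz [0.494, 0.823, 0.008] ang [0.001, 0.001, -0.0]
(np.float64(575.051979901779), np.float64(-119.20113426911733), 98) 1 xyz [0.494, 0.823, 0.008] ang [0.001, 0.001, -0.0]
(np.float64(575.051979901779), np.float64(-119.20113426911733), 15) 0 xyz [0.0, 0.0, 0.83] ang [0.0, 0.0, 0.0]
```

```bash
python3 -m inch '[{"xyz":[0.09,0.15,0],"angular":[0,0,0],"gripper":0.6},{"xyz":[0.2,0.33,0],"angular":[0,0,0],"gripper":0.6},{"xyz":[0.35,0.58,0],"angular":[0,0,0],"gripper":0.6},{"xyz":[0.45,0.75,0],"angular":[0,0,0],"gripper":0.6},{"xyz":[0.49,0.82,0],"angular":[0,0,0],"gripper":0.6},{"xyz":[0.49,0.82,0],"angular":[0,0,0],"gripper":0.6},{"xyz":[0.49,0.82,0],"angular":[0,0,0],"gripper":0.6},{"xyz":[0.49,0.82,0],"angular":[0,0,0],"gripper":0.6}]'
python3 -m inch '[{"xyz":[0.09,0.15,0],"angular":[0,0,0],"gripper":0.6},{"xyz":[0.2,0.33,0],"angular":[0,0,0],"gripper":0.6},{"xyz":[0.35,0.58,0],"angular":[0,0,0],"gripper":0.6},{"xyz":[0.45,0.75,0],"angular":[0,0,0],"gripper":0.6},{"xyz":[0.49,0.82,0],"angular":[0,0,0],"gripper":0.6},{"xyz":[0.49,0.82,0.1],"angular":[0,0,0],"gripper":0.6},{"xyz":[0.49,0.82,0.25],"angular":[0,0,0],"gripper":0.6},{"xyz":[0.49,0.82,0.35],"angular":[0,0,0],"gripper":0.6}]'
python3 -c "
from h import *
x,y=rk(50,-52); plan((x,y,25,10.5,1)); print(inv(ctrl.state()['position'])); snap('w9')"
```

```text
t: 30.6
position: [501.0, -183.8, 97.5]
orientation: [0.64, 0.769, -0.0, -0.0]
wrist_force: [-0.4, -0.0, -0.1]
gripper_width: 0.828
grip_force: 15.0
t: 31.27
position: [572.1, -121.4, 61.3]
orientation: [0.64, 0.768, -0.001, -0.0]
wrist_force: [-0.0, -0.9, -1.3]
gripper_width: 0.825
grip_force: 15.0
(np.float64(575.051979901779), np.float64(-119.20113426911733), 25) 0 xyz [0.017, 0.033, 0.363] ang [-0.002, 0.0, -0.002]
(np.float64(46.74101463970095), np.float64(-53.64800082153681))
```

```bash
python3 -m inch '[{"xyz":[0.005,0.01,0.05],"angular":[0,0,0],"gripper":0.6},{"xyz":[0.005,0.01,0.12],"angular":[0,0,0],"gripper":0.6},{"xyz":[0.005,0.01,0.2],"angular":[0,0,0],"gripper":0.6},{"xyz":[0.005,0.01,0.27],"angular":[0,0,0],"gripper":0.6},{"xyz":[0.005,0.01,0.3],"angular":[0,0,0],"gripper":0.6},{"xyz":[0.005,0.01,0.3],"angular":[0,0,0],"gripper":0.6},{"xyz":[0.005,0.01,0.3],"angular":[0,0,0],"gripper":0.6},{"xyz":[0.005,0.01,0.3],"angular":[0,0,0],"gripper":0.6}]'
python3 -c "
from h import *
x,y=rk(50,-52); plan((x,y,15,10.5,1)); print(inv(ctrl.state()['position']))"
```

```text
t: 31.98
position: [575.1, -118.9, 33.3]
orientation: [0.639, 0.769, 0.0, 0.0]
wrist_force: [-0.4, -0.7, -0.4]
gripper_width: 0.827
grip_force: 15.0
(np.float64(575.051979901779), np.float64(-119.20113426911733), 15) 0 xyz [-0.003, -0.001, 0.183] ang [0.0, 0.0, 0.0]
(np.float64(50.09991680510285), np.float64(-51.743509343780374))
```

```bash
python3 -m inch '[{"xyz":[-0.005,0,0.04],"angular":[0,0,0],"gripper":0.6},{"xyz":[-0.005,0,0.08],"angular":[0,0,0],"gripper":0.6},{"xyz":[-0.005,0,0.11],"angular":[0,0,0],"gripper":0.6},{"xyz":[-0.005,0,0.14],"angular":[0,0,0],"gripper":0.6},{"xyz":[-0.005,0,0.16],"angular":[0,0,0],"gripper":0.6},{"xyz":[-0.005,0,0.17],"angular":[0,0,0],"gripper":0.6},{"xyz":[-0.005,0,0.18],"angular":[0,0,0],"gripper":0.6},{"xyz":[-0.005,0,0.18],"angular":[0,0,0],"gripper":0.6}]'
python3 -m inch '[{"xyz":[0,0,0.003],"angular":[0,0,0],"gripper":0.6},{"xyz":[0,0,0.006],"angular":[0,0,0],"gripper":0.6},{"xyz":[0,0,0.009],"angular":[0,0,0],"gripper":0.6},{"xyz":[0,0,0.012],"angular":[0,0,0],"gripper":0.6},{"xyz":[0,0,0.015],"angular":[0,0,0],"gripper":0.6},{"xyz":[0,0,0.018],"angular":[0,0,0],"gripper":0.6},{"xyz":[0,0,0.02],"angular":[0,0,0],"gripper":0.6},{"xyz":[0,0,0.02],"angular":[0,0,0],"gripper":0.6}]'
```

```text
t: 32.65
position: [574.9, -119.4, 14.8]
orientation: [0.639, 0.769, -0.0, -0.0]
wrist_force: [-0.5, -1.5, -0.2]
gripper_width: 0.829
grip_force: 15.0
t: 33.32
position: [575.0, -119.5, 13.4]
orientation: [0.639, 0.769, -0.0, 0.0]
wrist_force: [-3.2, 0.2, 7.8]
gripper_width: 0.829
grip_force: 15.0
```

The cream touched the lane floor at the expected 13.4. Releasing, then on to the green.

```bash
python3 -m inch '[{"xyz":[0,0,-0.005],"angular":[0,0,0],"gripper":0.85},{"xyz":[0,0,-0.005],"angular":[0,0,0],"gripper":0.9},{"xyz":[0,0,-0.005],"angular":[0,0,0],"gripper":1},{"xyz":[0,0,-0.005],"angular":[0,0,0],"gripper":1},{"xyz":[0,0,-0.15],"angular":[0,0,0],"gripper":1},{"xyz":[0,0,-0.4],"angular":[0,0,0],"gripper":1},{"xyz":[0,0,-0.75],"angular":[0,0,0],"gripper":1},{"xyz":[0,0,-1],"angular":[0,0,0],"gripper":1}]'
python3 - <<'E'
from h import *
snap("w10"); plan((551.9,-223.4,110,10.5,2))
E
```

```text
t: 33.98
position: [575.2, -119.3, 115.0]
orientation: [0.639, 0.769, 0.0, 0.0]
wrist_force: [0.2, -1.4, 0.6]
gripper_width: 1.001
grip_force: 0.0
(551.9, -223.4, 110) 0 xyz [-0.487, -0.221, 0.047] ang [0.004, 0.001, 0.0]
(551.9, -223.4, 110) 1 xyz [-0.487, -0.221, 0.047] ang [0.004, 0.001, 0.0]
```

```bash
python3 -m inch '[{"xyz":[-0.18,-0.08,0],"angular":[0,0,0],"gripper":1},{"xyz":[-0.4,-0.18,0],"angular":[0,0,0],"gripper":1},{"xyz":[-0.65,-0.3,0],"angular":[0,0,0],"gripper":1},{"xyz":[-0.85,-0.4,0.1],"angular":[0,0,0],"gripper":1},{"xyz":[-0.97,-0.44,0.2],"angular":[0,0,0],"gripper":1},{"xyz":[-0.97,-0.44,0.2],"angular":[0,0,0],"gripper":1},{"xyz":[-0.97,-0.44,0.2],"angular":[0,0,0],"gripper":1},{"xyz":[-0.97,-0.44,0.2],"angular":[0,0,0],"gripper":1}]'
python3 - <<'E'
from h import *
snap("w11"); out=[]
for n,lo,hi,z,ctr in (("w10",(120,70,30),(160,255,255),31,(575,-119.5)),("w11",(32,35,60),(75,255,255),26,(551.9,-223.4))):
    c=load(n); hsv=cv2.cvtColor(cv2.imread(f"pics/{n}.png"),cv2.COLOR_BGR2HSV); m=cv2.inRange(hsv,lo,hi)
    q=np.array([proj(c,(ctr[0]+D[0]*a+N[0]*b,ctr[1]+D[1]*a+N[1]*b,z)) for a in(-39,39) for b in(-26.5,26.5)])
    x0,y0=(q.min(0)-12).astype(int); x1,y1=(q.max(0)+12).astype(int); k=np.zeros_like(m); k[y0:y1,x0:x1]=m[y0:y1,x0:x1]; p=cv2.findNonZero(k)[:,0]
    print(n,"expected",q.round(1).tolist(),"mask",p.min(0),p.max(0))
    # bottom edge by gradient at several columns
    g=cv2.cvtColor(cv2.imread(f"pics/{n}.png"),cv2.COLOR_BGR2GRAY).astype(float); yb=q[:,1].max()
    for x in np.linspace(q[:,0].min()+12,q[:,0].max()-12,8).astype(int):
        d=np.abs(np.diff(cv2.GaussianBlur(g,(3,3),0)[int(yb)-8:int(yb)+9,x])); print(x,int(yb)-8+d.argmax()+.5,int(d.max()),end=' | ')
    print(); im=cv2.imread(f"pics/{n}.png"); out.append(crop(im[:,:,::-1],x0,y0-10,110,100,3)); print(x0,y0-10)
plan((551.9,-223.4,8,10.5,1)); cv2.imwrite("pics/c11.png",np.hstack(out)[:,:,::-1][:,:,::-1])
E
```

```text
t: 34.7
position: [549.9, -221.4, 92.8]
orientation: [0.639, 0.769, 0.0, -0.0]
wrist_force: [-0.0, 0.2, -0.2]
gripper_width: 1.002
grip_force: 0.0
w10 expected [[278.0, 230.5], [275.7, 175.9], [359.8, 230.4], [362.1, 175.8]] mask [299 173] [336 231]
287 237.5 16 | 296 237.5 22 | 305 231.5 40 | 314 231.5 43 | 323 231.5 26 | 332 231.5 24 | 341 237.5 15 | 350 237.5 19 | 
263 153
w11 expected [[277.6, 240.0], [275.3, 182.4], [364.4, 240.0], [367.1, 182.5]] mask [277 180] [363 236]
287 237.5 22 | 296 237.5 29 | 306 239.5 10 | 316 240.5 9 | 326 239.5 11 | 335 239.5 2 | 345 237.5 28 | 355 236.5 20 | 
263 160
(551.9, -223.4, 8) 0 xyz [-0.025, 0.013, 0.851] ang [0.001, -0.001, 0.002]
```

The offsets come out small: cream sits -0.9 mm and green +0.2 mm off the tool line. I'll grasp the green.

```bash
python3 -m inch '[{"xyz":[-0.02,0.01,0.12],"angular":[0,0,0],"gripper":1},{"xyz":[-0.02,0.01,0.27],"angular":[0,0,0],"gripper":1},{"xyz":[-0.02,0.01,0.45],"angular":[0,0,0],"gripper":1},{"xyz":[-0.02,0.01,0.6],"angular":[0,0,0],"gripper":1},{"xyz":[-0.02,0.01,0.73],"angular":[0,0,0],"gripper":1},{"xyz":[-0.02,0.01,0.81],"angular":[0,0,0],"gripper":1},{"xyz":[-0.02,0.01,0.84],"angular":[0,0,0],"gripper":1},{"xyz":[-0.02,0.01,0.84],"angular":[0,0,0],"gripper":1}]'
python3 -m inch '[{"xyz":[0,0,0],"angular":[0,0,0],"gripper":0.9},{"xyz":[0,0,0],"angular":[0,0,0],"gripper":0.86},{"xyz":[0,0,0],"angular":[0,0,0],"gripper":0.82},{"xyz":[0,0,0],"angular":[0,0,0],"gripper":0.78},{"xyz":[0,0,0],"angular":[0,0,0],"gripper":0.7},{"xyz":[0,0,0],"angular":[0,0,0],"gripper":0.6},{"xyz":[0,0,0],"angular":[0,0,0],"gripper":0.6},{"xyz":[0,0,0],"angular":[0,0,0],"gripper":0.6}]'
python3 -m inch '[{"xyz":[0,0,-0.05],"angular":[0,0,0],"gripper":0.6},{"xyz":[0,0,-0.15],"angular":[0,0,0],"gripper":0.6},{"xyz":[0,0,-0.3],"angular":[0,0,0],"gripper":0.6},{"xyz":[0,0,-0.5],"angular":[0,0,0],"gripper":0.6},{"xyz":[0,0,-0.7],"angular":[0,0,0],"gripper":0.6},{"xyz":[0,0,-0.85],"angular":[0,0,0],"gripper":0.6},{"xyz":[0,0,-0.9],"angular":[0,0,0],"gripper":0.6},{"xyz":[0,0,-0.9],"angular":[0,0,0],"gripper":0.6}]'
python3 -c "
from h import *
plan((575.2,-120.5,98,10.5,1),(575.2,-120.5,45,10.5,1))"
```

```text
t: 35.42
position: [550.6, -224.2, 8.4]
orientation: [0.639, 0.769, -0.0, -0.0]
wrist_force: [-0.7, -0.3, -0.0]
gripper_width: 1.003
grip_force: 0.0
t: 36.08
position: [551.3, -224.8, 9.7]
orientation: [0.639, 0.769, 0.0, 0.001]
wrist_force: [-1.1, 0.9, 6.9]
gripper_width: 0.829
grip_force: 15.0
t: 36.75
position: [551.4, -225.0, 100.7]
orientation: [0.639, 0.769, 0.0, 0.001]
wrist_force: [0.6, 0.3, -0.6]
gripper_width: 0.829
grip_force: 15.0
(575.2, -120.5, 98) 0 xyz [0.984, 0.424, 0.027] ang [0.003, 0.002, -0.0]
(575.2, -120.5, 45) 0 xyz [0.0, 0.0, 0.53] ang [0.0, 0.0, 0.0]
```

```bash
python3 -m inch '[{"xyz":[0.15,0.06,0],"angular":[0,0,0],"gripper":0.6},{"xyz":[0.35,0.15,0],"angular":[0,0,0],"gripper":0.6},{"xyz":[0.6,0.26,0],"angular":[0,0,0],"gripper":0.6},{"xyz":[0.8,0.35,0],"angular":[0,0,0],"gripper":0.6},{"xyz":[0.93,0.4,0],"angular":[0,0,0],"gripper":0.6},{"xyz":[0.97,0.42,0],"angular":[0,0,0],"gripper":0.6},{"xyz":[0.97,0.42,0],"angular":[0,0,0],"gripper":0.6},{"xyz":[0.97,0.42,0],"angular":[0,0,0],"gripper":0.6}]'
python3 -m inch '[{"xyz":[0,0,0.05],"angular":[0,0,0],"gripper":0.6},{"xyz":[0,0,0.12],"angular":[0,0,0],"gripper":0.6},{"xyz":[0,0,0.2],"angular":[0,0,0],"gripper":0.6},{"xyz":[0,0,0.3],"angular":[0,0,0],"gripper":0.6},{"xyz":[0,0,0.38],"angular":[0,0,0],"gripper":0.6},{"xyz":[0,0,0.44],"angular":[0,0,0],"gripper":0.6},{"xyz":[0,0,0.46],"angular":[0,0,0],"gripper":0.6},{"xyz":[0,0,0.46],"angular":[0,0,0],"gripper":0.6}]'
python3 - <<'E'
from h import *
plan((575.4,-121.9,43,10.5,1))
im=snap("w12"); c=load("w12")
q=proj(c,(575,-119.5,45)); print(q); x0=int(q[0])-110; cv2.imwrite("pics/c12.png",crop(im,x0,110,220,170,3)); print(x0)
E
```

```text
t: 37.42
position: [573.9, -122.5, 98.4]
orientation: [0.64, 0.769, -0.0, -0.0]
wrist_force: [0.4, -0.2, 0.0]
gripper_width: 0.831
grip_force: 15.0
t: 38.08
position: [574.0, -121.5, 52.2]
orientation: [0.639, 0.769, -0.0, -0.001]
wrist_force: [0.5, -0.5, -1.0]
gripper_width: 0.823
grip_force: 15.0
(575.4, -121.9, 43) 0 xyz [-0.007, 0.013, 0.092] ang [-0.001, -0.001, 0.0]
[321.56085497 234.42300594]
211
```

View pics/c12.png

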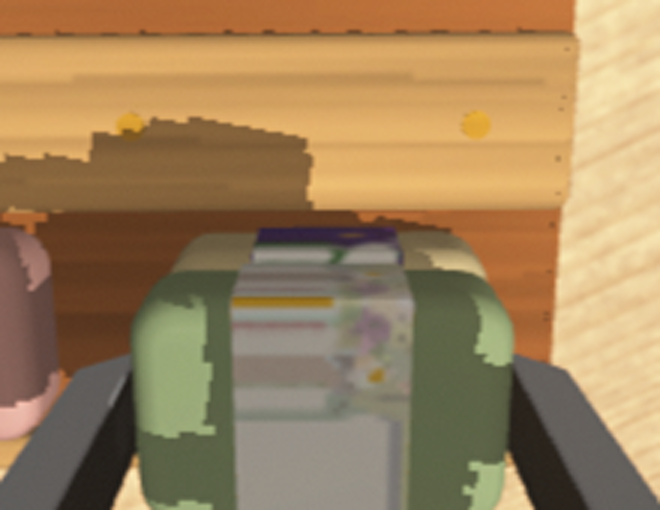

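The view shows the green soap (crop x 133–512) over the cream (170–487) and parallel to it, needing about 1.4 mm more along the lane. I'll correct that and lower it.

```bash
python3 -m inch '[{"xyz":[-0.004,0.014,0.02],"angular":[0,0,0],"gripper":0.6},{"xyz":[-0.004,0.014,0.04],"angular":[0,0,0],"gripper":0.6},{"xyz":[-0.004,0.014,0.06],"angular":[0,0,0],"gripper":0.6},{"xyz":[-0.004,0.014,0.075],"angular":[0,0,0],"gripper":0.6},{"xyz":[-0.004,0.014,0.085],"angular":[0,0,0],"gripper":0.6},{"xyz":[-0.004,0.014,0.09],"angular":[0,0,0],"gripper":0.6},{"xyz":[-0.004,0.014,0.095],"angular":[0,0,0],"gripper":0.6},{"xyz":[-0.004,0.014,0.095],"angular":[0,0,0],"gripper":0.6}]'
python3 -m inch '[{"xyz":[0,0,0.003],"angular":[0,0,0],"gripper":0.6},{"xyz":[0,0,0.006],"angular":[0,0,0],"gripper":0.6},{"xyz":[0,0,0.009],"angular":[0,0,0],"gripper":0.6},{"xyz":[0,0,0.012],"angular":[0,0,0],"gripper":0.6},{"xyz":[0,0,0.015],"angular":[0,0,0],"gripper":0.6},{"xyz":[0,0,0.015],"angular":[0,0,0],"gripper":0.6},{"xyz":[0,0,0.015],"angular":[0,0,0],"gripper":0.6},{"xyz":[0,0,0.015],"angular":[0,0,0],"gripper":0.6}]'
```

```text
t: 38.8
position: [575.8, -121.7, 43.5]
orientation: [0.639, 0.769, 0.0, -0.0]
wrist_force: [0.4, 0.3, -0.4]
gripper_width: 0.826
grip_force: 15.0
t: 39.47
position: [575.8, -121.8, 42.0]
orientation: [0.639, 0.769, 0.0, -0.0]
wrist_force: [-0.1, -0.2, -0.3]
gripper_width: 0.828
grip_force: 15.0
```

```bash
python3 -m inch '[{"xyz":[0,0,0.003],"angular":[0,0,0],"gripper":0.6},{"xyz":[0,0,0.006],"angular":[0,0,0],"gripper":0.6},{"xyz":[0,0,0.009],"angular":[0,0,0],"gripper":0.6},{"xyz":[0,0,0.012],"angular":[0,0,0],"gripper":0.6},{"xyz":[0,0,0.015],"angular":[0,0,0],"gripper":0.6},{"xyz":[0,0,0.015],"angular":[0,0,0],"gripper":0.6},{"xyz":[0,0,0.015],"angular":[0,0,0],"gripper":0.6},{"xyz":[0,0,0.015],"angular":[0,0,0],"gripper":0.6}]'
```

```text
t: 40.13
position: [575.8, -121.7, 40.8]
orientation: [0.639, 0.769, -0.0, 0.0]
wrist_force: [-3.1, 0.7, 5.9]
gripper_width: 0.831
grip_force: 15.0
```

Contact at 40.8, as expected. Release slowly and retreat.

```bash
python3 -m inch '[{"xyz":[0,0,-0.003],"angular":[0,0,0],"gripper":0.84},{"xyz":[0,0,-0.003],"angular":[0,0,0],"gripper":0.87},{"xyz":[0,0,-0.003],"angular":[0,0,0],"gripper":0.92},{"xyz":[0,0,-0.003],"angular":[0,0,0],"gripper":1},{"xyz":[0,0,-0.003],"angular":[0,0,0],"gripper":1},{"xyz":[0,0,-0.1],"angular":[0,0,0],"gripper":1},{"xyz":[0,0,-0.3],"angular":[0,0,0],"gripper":1},{"xyz":[0,0,-0.6],"angular":[0,0,0],"gripper":1}]'
python3 -m inch '[{"xyz":[0,0,-0.3],"angular":[0,0,0],"gripper":1},{"xyz":[0,0,-0.6],"angular":[0,0,0],"gripper":1},{"xyz":[0,0,-0.9],"angular":[0,0,0],"gripper":1},{"xyz":[0,0,-1],"angular":[0,0,0],"gripper":1},{"xyz":[0,0,-1],"angular":[0,0,0],"gripper":1},{"xyz":[0,0,-1],"angular":[0,0,0],"gripper":1},{"xyz":[0,0,-1],"angular":[0,0,0],"gripper":1},{"xyz":[0,0,-1],"angular":[0,0,0],"gripper":1}]'
python3 - <<'E'
from h import *
snap("w13"); c=load("w13"); hsv=cv2.cvtColor(cv2.imread("pics/w13.png"),cv2.COLOR_BGR2HSV)
def mask(lo,hi,box):
    m=cv2.inRange(hsv,lo,hi); k=np.zeros_like(m); x0,y0,x1,y1=box; k[y0:y1,x0:x1]=m[y0:y1,x0:x1]; return cv2.findNonZero(k)[:,0]
def rect(x,y,z): 
    q=np.array([proj(c,(*rk(x+a,y+b),z)) for a in(-39,39) for b in(-26.5,26.5)]); return q.min(0),q.max(0)
a,b=rect(50,-53,57); print("expect green",a.round(),b.round())
g=mask((32,35,60),(75,255,255),[int(v) for v in (*(a-15),*(b+15))]); r=cv2.minAreaRect(g); print("green",r)
P=np.array([inv(atz(c,*q,57)) for q in cv2.boxPoints(r)]); print(P.round(1).tolist(),P.mean(0))
a,b=rect(-63,-53,31); print("expect pink",a.round(),b.round())
p=mask((165,20,90),(180,150,255),[int(v) for v in (*(a-10),*(b+10))]); print("pink",len(p),np.percentile(p,[1,99],axis=0))
E
```

```text
t: 40.8
position: [574.4, -121.4, 99.8]
orientation: [0.639, 0.769, -0.001, -0.002]
wrist_force: [0.4, -0.8, 0.6]
gripper_width: 0.999
grip_force: 0.0
t: 41.47
position: [575.1, -121.7, 199.2]
orientation: [0.639, 0.769, -0.0, -0.001]
wrist_force: [-0.4, 0.7, 0.4]
gripper_width: 1.003
grip_force: 0.0
expect green [284. 164.] [355. 210.]
green ((319.0, 183.5), (47.0, 66.0), 90.0)
[[13.4, -22.5], [85.2, -22.5], [86.8, -76.1], [11.7, -76.1]] [ 49.271041   -49.31900118]
expect pink [190. 160.] [259. 203.]Traceback (most recent call last):
  File "<stdin>", line 11, in <module>
  File "<stdin>", line 4, in mask
TypeError: 'NoneType' object is not subscriptable
```

```bash
python3 - <<'E'
from h import *
c=load("w13"); im=cv2.imread("pics/w13.png").astype(int)
for nm,(x,z) in dict(lip_inner_top=(-102,12),lip_outer=(-110,12),pink_front=(-102,31),pink_back=(-24,31)).items(): print(nm,proj(c,(*rk(x,-53),z)).round(1))
for r in (172,182,192): print(r,[tuple(im[r,x,::-1].tolist()) for x in range(184,206,2)],"BACK",[tuple(im[r,x,::-1].tolist()) for x in range(248,268,2)])
E
```

```text
lip_inner_top [199.3 178.8]
lip_outer [193.  178.8]
pink_front [193.1 182.1]
pink_back [258.  182.1]
172 [(189, 158, 117), (232, 199, 149), (224, 190, 141), (192, 161, 119), (142, 116, 85), (114, 88, 63), (123, 89, 79), (125, 91, 80), (124, 91, 81), (125, 92, 81), (124, 92, 81)] BACK [(126, 93, 83), (175, 129, 115), (219, 165, 150), (224, 171, 155), (222, 167, 151), (194, 143, 129), (158, 117, 104), (163, 103, 65), (168, 100, 53), (100, 61, 36)]
182 [(227, 192, 142), (225, 191, 143), (226, 193, 144), (225, 192, 145), (168, 139, 102), (136, 112, 82), (140, 102, 87), (196, 145, 132), (211, 158, 143), (210, 156, 142), (211, 157, 144)] BACK [(125, 93, 82), (128, 94, 83), (209, 156, 141), (226, 172, 156), (228, 175, 158), (208, 155, 140), (160, 117, 105), (158, 106, 81), (163, 98, 52), (136, 83, 46)]
192 [(216, 182, 132), (209, 172, 124), (214, 177, 129), (219, 184, 137), (218, 184, 139), (218, 185, 139), (179, 146, 108), (171, 125, 113), (206, 154, 138), (211, 158, 142), (210, 158, 142)] BACK [(219, 166, 149), (219, 167, 149), (221, 167, 152), (225, 171, 155), (228, 175, 158), (215, 162, 147), (146, 108, 96), (155, 106, 83), (163, 98, 52), (162, 98, 52)]
```

The pink soap stopped hard against the lip at 12 N with no visible gap. The cream and green soaps are square at the back of the lane, and the gripper is clear.

```bash
python3 -c "
from station import ctrl
print(ctrl.sign_off())"
```

```text
the job is handed in; nothing more can be done
None
```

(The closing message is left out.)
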